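# Turn an enamelled plaque over in a flip fixture

## Robot

A 6-joint arm with a two-finger parallel gripper is mounted at the origin on the work surface. World frame = base frame: x ahead of the robot, y to its left, z up, the work surface at z = 0. Lengths are in m, angles in degrees, forces in N, time in s.
With the tool pointing down it reaches from about 0.25 to 0.8 m from the base axis. Payload 8.5 kg.
Tool frame: the origin (TCP) lies midway between the tips of the shut fingers; the grasp point (between the pads) lies 19 mm behind it; z points along the fingers, y is the direction in which the jaws open and shut (so a half turn about z gives the same grasp; the last joint's range is limited). The gripper opens to 85 mm and grips with 20 to 120 N. Pads are 22 mm wide; open, the fingers measure 114 mm over their backs; the gripper's body (76 mm by 85 mm) begins 54 mm behind the grasp point. The pads swing forward as they close: fully open they stand 13 mm farther back than shut.
Start: joints at [-73.682, 13.648, -0.773, 75.585, 0, 90], TCP at [0.147, -0.504, 0.231] pointing down, gripper open.
Joint ranges: [-152.45, 152.45], [-59.26, 108.67], [-65.41, 83.53], [-104.44, 129.93], [-82.83, 76.93], [-180, 180]. Speed limits (degrees/s): [127.2, 127.2, 159.86, 180, 180, 180].

## Interface

Orientations are given as [roll, pitch, yaw] about the fixed x, y, z axes, in that order (R = Rz(yaw) Ry(pitch) Rx(roll)).
In Python, from station import env gives the robot as it stands.
- The arm moves only by the tool apply_moves, never from a script. Its argument "steps" is one flat list of numbers, 7 for each row, row after row: the turn, a rotation vector about the tool's x, y, z in degrees, then the shift along the tool's x, y, z in mm, then the finger opening in mm, from 0 to 85.4. In form: [wx, wy, wz, tx, ty, tz, grip, wx, wy, wz, tx, ty, tz, grip, ...]. A call has 1 to 5 rows; each row is the pose to reach, as a shift and turn from the pose measured when the call began, along the tool's axes at that moment; what a row does not reach only later rows make up. A row lasts 1/12 s, in which the tool goes at most 41.7 mm and 7.16 degrees, less where a joint would pass 70% of its speed; a pose out of reach is approached as far as the arm can. A call with a gripper value outside its range is refused whole. The fingers move at their own pace and stop on an object; "grip_force" is the grip in N (left out, the last holds). Time passes only in rows, so rows that repeat a pose let the fingers close. It gives the time, the measured TCP pose, the force and the opening at its end, in the units of the state.
- env.state(): the state, without advancing time (a new reading comes with each control period).
- env.camera(name): name is "scene" or "top"; returns (picture, depth): 480x640x3 uint8, blue, green, red; 480x640 float32, m along the optical axis (not along the pixel's ray), 0 where there is no reading.
- env.camera_params(name): a dict with "mtx" (3x3 intrinsics, pixels), "rvec" (rotation vector, rad) and "tvec" (3), from world to camera coordinates, as OpenCV has them. Camera axes: x right, y down, z forward; pixel columns grow to the right and rows downward; lengths in m; the calibration is good to about 2 mm. A picture is of the moment at which its call begins. camera_params takes no time and is no camera call.
- env.finish_job(): hands the job in, once; it reports no verdict.
Trained networks look in the newest picture that a camera, given by its name, has taken for a name from the list of things; names that differ only in an ending like _2 or _b are one class to them, and where a whole thing is asked for, a point or a joint stands for the part that bears it (a point fixed in the world has none). Each returns a list of dicts, best first, with "score" (0 to 1); they miss things now and then, are a little off and sometimes report something else, mostly with a low value. They report only what shows in the picture. A call takes as long as a camera call. They do not tell look-alikes from the thing itself.
- env.masks_of(camera, label): "region" (480x640 bool, what is visible of it) and "rect" ([left, top, width, height] in pixels, round what is visible of it).
- env.landmark_of(camera, label): "xy" ([column, row] in pixels: a listed point, or the origin of a listed thing).
The state is a dict: "time": time; "qpos": joint angles; "joint_velocities": joint speeds; "tau": joint torques, N m; "ee_pos": TCP position; "ee_rot": TCP orientation; "contact_force": force on the tool from outside, world axes, zero at the start; "moment": the same for the moment, N m; "grip_width": finger opening in m.
Only numpy, scipy, OpenCV 4.12 (cv2) and the standard library are available. Lean on these libraries where they do the work, as an engineer would, in place of code of your own. Each camera call takes 0.05 s, during which the arm holds its last target.

## Task

Slide the enamelled plaque from the loading apron fully home into the open swing leaf with the red bar, then swing the leaf by that bar right over onto the fixed nest and swing it fully back open, so that the plaque is left lying flat, face down, in the fixed nest. Do not let the plaque fall off the fixture, leave the other things on the bench where they are, and let go of everything at the end.

Things in the scene. Friction and masses are not known exactly. Their poses are not given: they have to be found in the camera images.
- plaque_center (a point): Centre (half-way up) of the loose enamelled plaque: a rigid aluminium plate 96 mm (its x) by 80 mm (its y) by 14 mm thick, about 0.3 kg. Its z axis points out of the face (blue enamel with a white and brass roundel); the back is dark and plain. It starts face up on the apron, long side roughly along the hinge.
- hinge (a point): Middle of the hinge axis of the bolted-down flip fixture, 55 mm above the bench. x runs along the hinge, away from the robot (the fixture may be turned a little); y points to the fixed nest, -y to the open swing leaf; z is up. Both nest floors and the apron are flush, 47 mm above the bench (8 mm below the axis). Hinge lugs at x = +-69 mm rise 11 mm above the axis.
- apron (a point): Middle of the top of the aluminium loading apron before the open leaf (axes as the hinge point): 164 mm in x by 132 mm in y, 47 mm above the bench. Two steel fences 12 mm high, at its leaf end, narrow from 115 to 87 mm apart over the last 46 mm and lead the plaque into the leaf; pushed in askew or off-centre it can jam.
- leaf_nest (a point): Where the plaque's centre lies when fully home in the swing leaf, 61 mm from the hinge axis (axes as the hinge point while open). The plaque slides in along +x through the leaf's open robot-side end; a 6 mm high stop closes the far end, a 6 mm wall the outer side, a 14 mm wall the hinge side, with 3.5 mm play on each side.
- fixed_nest (a point): Where the plaque's centre lies when centred in the fixed nest (axes as the hinge point), 61 mm from the hinge axis on its +y side: cork floor, 6 mm walls at both ends and the outer side, 4 to 5 mm play. The closed leaf leaves a 16 mm gap for the plaque. As the leaf passes upright, the plaque tips off it and comes down inverted in this nest.
- leaf_bar (a point): Middle of the leaf's red round grip bar: 12 mm diameter, parallel to the hinge, 88 mm long between two steel arms, 150 mm from the hinge axis and level with it when the leaf is open or closed. The leaf's edge is 40 mm from it; open bench below. It can turn between fingers that stay pointing down as the leaf swings.
- leaf (a joint): Swing leaf angle in rad about the hinge: 0 = fully open and level on the -y side, 1.57 = upright, 3.14 = fully closed, face down on the fixed nest. Stiff hinge: the leaf stays where it is left; the bar needs 1 to 8 N.
- brush: Loose paint brush lying on the bench near the fixture, 0.2 m long; leave alone.
- tape: Loose roll of paper tape 90 mm across, 24 mm high, beyond the fixture; leave alone.
- cup: Loose dark steel cup 100 mm high; leave alone.
- jar: Loose jar with a green lid, 75 mm high; leave alone.
- oil: Loose white bottle with a red cap, 170 mm high; leave alone.
- hammer: Loose hammer lying on the bench; leave alone.
- block: Loose wooden block 100 x 60 x 35 mm; leave alone.
- plaque: The same plaque; its origin is the centre of its back, axes as the point's.
Mind the look-alikes: they are no part of the job. What is meant by the plaque is not brown or purple, and is the smaller of those in its own colour.

How it is judged (in metres and radians):
On the way, in this order (a step that is already met when the one before it is completed fails the run):
1. the plaque lies face up, fully home in the open swing leaf (x of plaque_center in the frame of leaf_nest between -0.004 and 0.004 m and y of plaque_center in the frame of leaf_nest between -0.005 and 0.005 m and z of plaque_center in the frame of leaf_nest between -0.003 and 0.003 m and angle between plaque_center's own z axis and vertical below 0.08 rad and value of joint leaf below 0.08 rad), for 0.2 s.
2. the leaf is closed over the fixed nest with the plaque face down between (value of joint leaf above 3.02 rad and angle between plaque_center's own z axis and vertical above 3.02 rad and x of plaque_center in the frame of fixed_nest between -0.008 and 0.008 m and y of plaque_center in the frame of fixed_nest between -0.008 and 0.008 m), for 0.2 s.
At the end, for the whole second after the job is handed in: The plaque lies still and flat (within 0.06 rad), face down in the fixed nest, its centre within 7 mm of the nest's centre along and across and within 3 mm in height; the swing leaf is fully open again (below 0.12 rad) (value of joint leaf below 0.12 rad and angle between plaque_center's own z axis and vertical above 3.08 rad and linear speed of plaque below 0.01 m/s and x of plaque_center in the frame of fixed_nest between -0.007 and 0.007 m and y of plaque_center in the frame of fixed_nest between -0.007 and 0.007 m and z of plaque_center in the frame of fixed_nest between -0.003 and 0.003 m); the robot touches nothing.
It fails at once if the plaque falls off the fixture (height (world z) of plaque_center below 0.04 m).
It fails at once if another thing on the bench is moved more than 30 mm or knocked over (distance of any of brush, tape, cup, jar, oil, hammer, block from where it was at the start of the episode above 0.03 m or angle between any of cup, jar, oil's own z axis and vertical above 0.5 rad).
It also fails if it takes over 72 s, if anything falls off the work surface, if the arm or the gripper's body presses on something with over 40 N, if the wrist force passes 120 N, or if a joint passes its speed limit or range.

## Working session

There is one attempt and no reset: what is moved stays moved. The work goes in short steps, Python scripts to look and compute and a tool call to move; the robot and the scene stay as the last step left them, time stands still between calls to the robot, and variables do not carry over. Pictures are saved under pics/ and viewed, and the job is handed in when it is done.

Besides the shell and the picture viewer there is one more tool, called after "Request:" as name(argument=value, ...), one argument or row to a line, values as JSON. apply_moves: Moves the arm, as the interface text tells. Its arguments: {"type":"object","properties":{"steps":{"type":"array"},"grip_force":{"type":"number"}},"required":["steps"]}

```bash
ls; mkdir -p pics
cat > h.py <<'E'
import numpy as np, cv2
from station import env
def cam(n):
    p=env.camera_params(n); R,_=cv2.Rodrigues(np.array(p["rvec"],float)); return np.array(p["mtx"],float),R,np.array(p["tvec"],float).ravel()
def proj(n,P):
    K,R,t=cam(n); c=(R@np.atleast_2d(P).T).T+t; u=(K@c.T).T; return u[:,:2]/u[:,2:]
def onplane(n,uv,z):
    K,R,t=cam(n); uv=np.atleast_2d(uv); r=(R.T@np.linalg.inv(K)@np.c_[uv,np.ones(len(uv))].T).T
    o=-R.T@t; return o+r*((z-o[2])/r[:,2])[:,None]
def cloud(n,d):
    K,R,t=cam(n); v,u=np.mgrid[:480,:640]; c=np.stack([(u-K[0,2])/K[0,0]*d,(v-K[1,2])/K[1,1]*d,d],-1)
    return (c-t)@R
E
python3 - <<'E'
from h import *
for n in("scene","top"):
    im,d=env.camera(n); cv2.imwrite(f"pics/{n}0.png",im); np.save(f"{n}0.npy",d)
    K,R,t=cam(n); print(n,K,-R.T@t)
    for l in("plaque_center","hinge","apron","leaf_nest","fixed_nest","leaf_bar"):
        print(l,[(np.round(r["xy"],1),round(r["score"],2)) for r in env.landmark_of(n,l)][:4])
s=env.state();print(s)
E
```

```text
pics
scene [[515.86917129   0.         316.92683991]
 [  0.         515.86917129 243.19799028]
 [  0.           0.           1.        ]] [1.03259168 0.59711603 0.94824687]
plaque_center [(array([326.3, 180. ]), 0.96), (array([303.6, 214.3]), 0.8), (array([424. , 287.6]), 0.73), (array([257.8, 201. ]), 0.68)]
hinge [(array([275.4, 264.4]), 0.55), (array([163.4, 228.2]), 0.37)]
apron [(array([300. , 220.9]), 0.97), (array([252.6, 248.5]), 0.69)]
leaf_nest [(array([253.3, 244. ]), 0.79)]
fixed_nest [(array([286.5, 280. ]), 0.65), (array([301.2, 213.3]), 0.3)]
leaf_bar [(array([231.2, 227.8]), 0.69)]
top [[497.86024973   0.         323.30827193]
 [  0.         497.86024973 243.33895134]
 [  0.           0.           1.        ]] [0.44943989 0.00446352 1.35344438]
plaque_center [(array([389.4, 330. ]), 0.98), (array([230.2, 304.3]), 0.96), (array([353.7, 262.3]), 0.88), (array([408.8, 255.4]), 0.75)]
hinge [(array([327.5, 202.6]), 0.82)]
apron [(array([347.6, 260.9]), 0.71)]
leaf_nest [(array([345.2, 206. ]), 0.66)]
fixed_nest [(array([299.6, 207.8]), 0.71), (array([324.2, 204.7]), 0.24), (array([352.6, 266.4]), 0.21)]
leaf_bar [(array([384.9, 204.1]), 0.82), (array([348.1, 257.3]), 0.22)]
{'time': 0.7, 'qpos': array([-7.36820022e+01,  1.36480386e+01, -7.72952899e-01,  7.55818511e+01,
       -2.83484105e-04,  9.00006573e+01]), 'joint_velocities': array([ 0.10981142,  0.03680946, -0.05294709,  0.02681776, -0.00995305,
        0.03202513]), 'tau': array([ 3.70079186e-03, -5.38435185e+01,  3.46643543e+01,  2.82020526e-03,
        3.25274950e-04,  2.34844345e-05]), 'ee_pos': array([ 0.14750187, -0.50383489,  0.23127821]), 'ee_rot': array([-1.79997157e+02,  2.83516713e-04,  1.63173406e+01]), 'contact_force': array([0.18363181, 0.11660982, 0.87432294]), 'moment': array([ 0.02411678, -0.02188235,  0.0080292 ]), 'grip_width': 0.08485474723031614}
```

View pics/scene0.png

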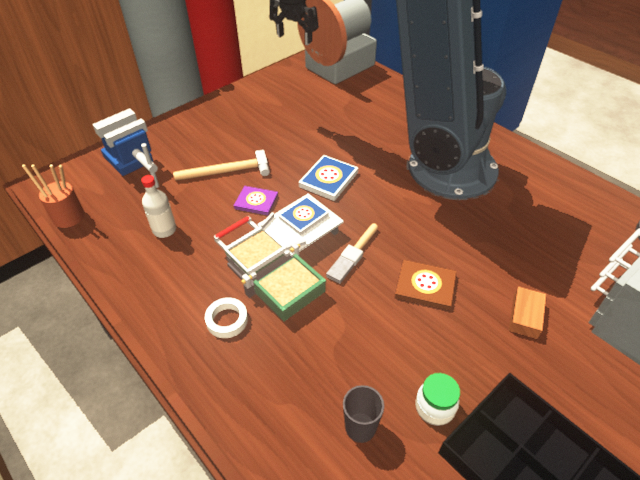

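View pics/top0.png

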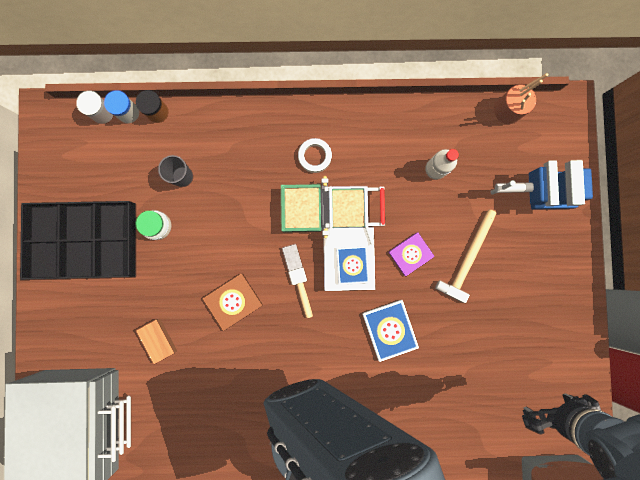

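Both views show the small blue plaque on the white apron (top view ~(352,265)). The larger blue look-alike is at (389,330), and brown and purple ones lie beside it. The leaf with the red bar is at (384,205) and the fixed green nest at (300,207). Next I'll zoom in to measure the fixture.

Run:
```python
from h import *
im=cv2.imread("pics/top0.png"); c=im[170:305,270:400]; cv2.imwrite("pics/topz.png",cv2.resize(c,None,fx=4.4,fy=4.4,interpolation=cv2.INTER_CUBIC))
im=cv2.imread("pics/scene0.png"); c=im[160:330,200:380]; cv2.imwrite("pics/scz.png",cv2.resize(c,None,fx=3.5,fy=3.5,interpolation=cv2.INTER_CUBIC))
for n,l,z in [("top","hinge",.055),("top","fixed_nest",.054),("top","leaf_nest",.054),("top","leaf_bar",.055),("top","apron",.047),("top","plaque_center",.054),
 ("scene","hinge",.055),("scene","fixed_nest",.054),("scene","leaf_nest",.054),("scene","leaf_bar",.055),("scene","apron",.047),("scene","plaque_center",.054)]:
    pass
for n,d in {"top":{"hinge":(327.5,202.6,.055),"fix":(299.6,207.8,.054),"leafn":(345.2,206,.054),"bar":(384.9,204.1,.055),"apron":(347.6,260.9,.047),"pl":(353.7,262.3,.054)},
"scene":{"hinge":(275.4,264.4,.055),"fix":(286.5,280,.054),"leafn":(253.3,244,.054),"bar":(231.2,227.8,.055),"apron":(300,220.9,.047),"pl":(303.6,214.3,.054)}}.items():
    for k,(u,v,z) in d.items(): print(n,k,onplane(n,(u,v),z)[0].round(4))
# color segmentation
im=cv2.imread("pics/top0.png").astype(int); B,G,R=im[...,0],im[...,1],im[...,2]
d=np.load("top0.npy"); P=cloud("top",d)
red=(R>130)&(G<60)&(B<70); red[:, :365]=0; red[:,395:]=0; red[:180]=0; red[235:]=0
v,u=np.nonzero(red); print("bar px",len(u),u.min(),u.max(),v.min(),v.max(),P[red].mean(0),np.median(P[red][:,2]))
for m,z in((red,.059),): 
    rr=cv2.minAreaRect(np.c_[u,v].astype(np.float32)); print(rr); print(onplane("top",cv2.boxPoints(rr),.059))
blue=(B>110)&(R<90)&(G<120); blue[:240]=0;blue[292:]=0;blue[:,:325]=0;blue[:,375:]=0
v,u=np.nonzero(blue); rr=cv2.minAreaRect(np.c_[u,v].astype(np.float32)); print("blue",rr,onplane("top",cv2.boxPoints(rr),.061).round(4), onplane("top",rr[0],.061), np.median(P[blue][:,2]))
```

```text
top hinge [ 0.6323 -0.0387  0.055 ]
top fix [0.6202 0.0348 0.054 ]
top leafn [ 0.6225 -0.0851  0.054 ]
top bar [ 0.6254 -0.1897  0.055 ]
top apron [ 0.4783 -0.0882  0.047 ]
top pl [ 0.4741 -0.1035  0.054 ]
scene hinge [ 0.6172 -0.0214  0.055 ]
scene fix [0.6264 0.0289 0.054 ]
scene leafn [ 0.6163 -0.1049  0.054 ]
scene bar [ 0.6244 -0.1815  0.055 ]
scene apron [ 0.4827 -0.0941  0.047 ]
scene pl [ 0.4657 -0.0999  0.054 ]
bar px 21 380 380 190 220 [ 0.6335542  -0.17744823  0.0519934 ] 0.05775338940370459
((380.0, 205.0), (30.0, 0.0), -90.0)
[[ 0.58317819 -0.1750058   0.059     ]
 [ 0.58317819 -0.1750058   0.059     ]
 [ 0.66234892 -0.17735131  0.059     ]
 [ 0.66234892 -0.17735131  0.059     ]]
blue ((0.0, 0.0), (0.0, 0.0), 0.0) [[1.187  0.8138 0.061 ]
 [1.187  0.8138 0.061 ]
 [1.187  0.8138 0.061 ]
 [1.187  0.8138 0.061 ]] [[1.18695632 0.81380127 0.061     ]] nan
  return _methods._mean(a, axis=axis, dtype=dtype,
  ret = ret.dtype.type(ret / rcount)
```

View pics/topz.png

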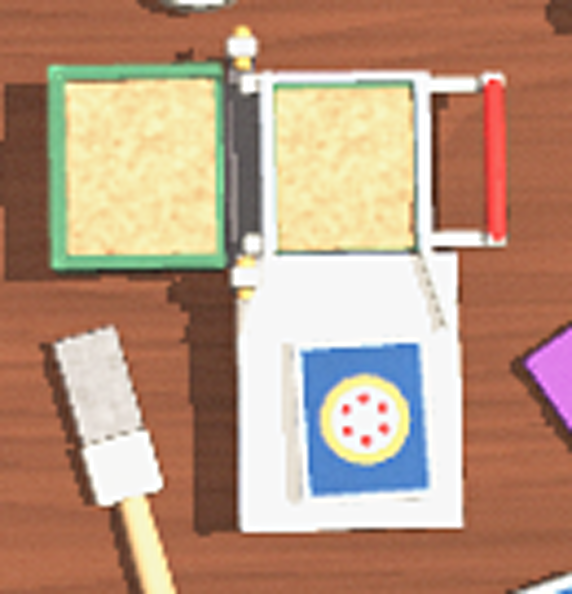

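View pics/scz.png

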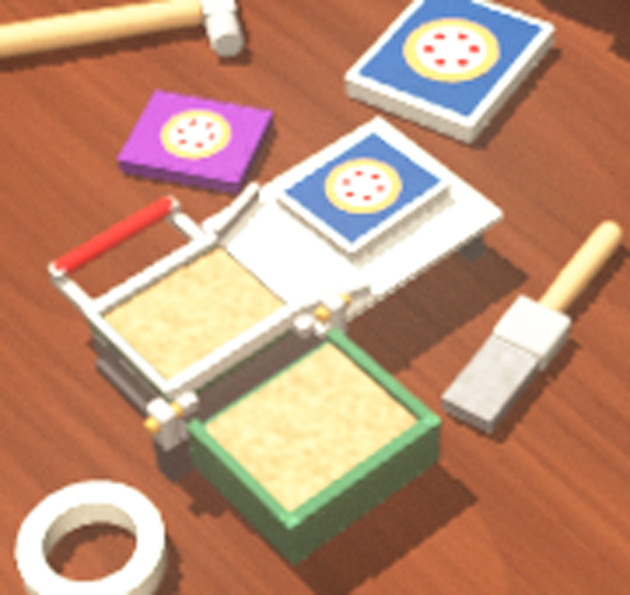

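```bash
cat > fit.py <<'E'
from h import *
from scipy.optimize import least_squares
def tz(x,y): return (270+(x+.5)/4.4-.5,170+(y+.5)/4.4-.5)
def sz(x,y): return (200+(x+.5)/3.5-.5,160+(y+.5)/3.5-.5)
# (cam, uv, hinge-frame point)
obs=[("top",tz(494,79),(44,-150,4)),("top",tz(497,238),(-44,-150,4)),
("scene",sz(170,205),(-44,-150,4)),("scene",sz(60,268),(44,-150,4))]
def T(p,q):
    c,s=np.cos(p[2]),np.sin(p[2]); q=np.array(q)/1000; return np.array([p[0]+c*q[0]-s*q[1],p[1]+s*q[0]+c*q[1],.055+q[2]])
f=lambda p:np.concatenate([proj(n,T(p,q))[0]-uv for n,uv,q in obs])
r=least_squares(f,[.62,-.03,0.01]); print("bar fit",r.x,np.degrees(r.x[2]),f(r.x).round(2))
E
python3 - <<'E'
from fit import *
w=lambda n,uv,z: onplane(n,uv,z)[0].round(4)
print("apron corners", [w("top",tz(*a),.047) for a in((240,530),(462,527),(457,253))])
print("apron scene", w("scene",sz(502,213),.047))
print("fixed nest", [w("top",tz(*a),.053) for a in((48,66),(222,64),(50,271),(224,268))])
print("fixed nest scene", [w("scene",sz(*a),.053) for a in((333,338),(440,420),(290,522))])
print("lugs", [w("top",tz(*a),.066) for a in((241,47),(246,272))])
c=[w("top",tz(*a),.061) for a in((301,350),(421,343),(429,489),(311,497))]; print("blue",c,np.mean(c,0))
c=np.array(c); e=(c[0]-c[3]+c[1]-c[2]); print("yaw",np.degrees(np.arctan2(e[1],e[0]))); e=c[0]-c[1]+c[3]-c[2]; print(np.degrees(np.arctan2(-e[0],e[1])), np.linalg.norm(c[0]-c[1]),np.linalg.norm(c[0]-c[3]))
c=np.array([w("scene",sz(*a),.061) for a in((380,135),(446,184),(353,247),(282,192))]); print("blue scene",c,c.mean(0))
print("roundel", w("top",tz(365,420),.061), w("scene",sz(363,186),.061))
# depth-based plaque top & leaf
d=np.load("top0.npy"); P=cloud("top",d).reshape(-1,3); m=(P[:,2]>.056)&(P[:,2]<.07)&(P[:,0]<.545)&(P[:,0]>.38)&(abs(P[:,1]+.1)<.06)
Q=P[m]; rr=cv2.minAreaRect(Q[:,:2].astype(np.float32)); print("depth",m.sum(),rr,Q.mean(0))
E
```

```text
bar fit [ 0.62403533 -0.03019213 -0.0184888 ] -1.059330423223679 [-0.54  1.31 -0.85 -1.49 -0.82 -0.56  0.12 -1.  ]
apron corners [array([ 0.4035, -0.0248,  0.047 ]), array([ 0.4021, -0.1571,  0.047 ]), array([ 0.5659, -0.1588,  0.047 ])]
apron scene [ 0.4041 -0.0242  0.047 ]
fixed nest [array([0.6827, 0.0837, 0.053 ]), array([ 0.6819, -0.0203,  0.053 ]), array([0.5597, 0.0847, 0.053 ]), array([ 0.5593, -0.0187,  0.053 ])]
fixed nest scene [array([ 0.5683, -0.0119,  0.053 ]), array([0.5623, 0.0848, 0.053 ]), array([0.6807, 0.0814, 0.053 ])]
lugs [array([ 0.6895, -0.0316,  0.066 ]), array([ 0.5556, -0.0314,  0.066 ])]
blue [array([ 0.5091, -0.063 ,  0.061 ]), array([ 0.5117, -0.1342,  0.061 ]), array([ 0.4254, -0.1365,  0.061 ]), array([ 0.4223, -0.0668,  0.061 ])] [ 0.467125 -0.100125  0.061   ]
yaw 2.018253533497014
2.3165930484025776 0.0712474560949372 0.08688313990642832
blue scene [[ 0.4243 -0.1299  0.061 ]
 [ 0.4231 -0.0613  0.061 ]
 [ 0.5104 -0.0591  0.061 ]
 [ 0.5127 -0.1323  0.061 ]] [ 0.467625 -0.09565   0.061   ]
roundel [ 0.4669 -0.0998  0.061 ] [ 0.4672 -0.0988  0.061 ]
depth 1109 ((0.4813551902770996, -0.09787547588348389), (0.1260027438402176, 0.11431117355823517), 0.41308531165122986) [ 0.46827623 -0.10073197  0.06092653]
```

```bash
cat > mv.py <<'E'
import sys
from h import *
from scipy.spatial.transform import Rotation as Ro
def rel(x,y,z,yaw):
    s=env.state(); R0=Ro.from_euler('xyz',s['ee_rot'],degrees=True); Rt=Ro.from_euler('xyz',[180,0,yaw],degrees=True)
    w=(R0.inv()*Rt).as_rotvec(degrees=True); t=R0.inv().apply(np.array([x,y,z])-s['ee_pos'])*1000
    print("row",w.round(2),t.round(1),"| t",s['time'],"F",s['contact_force'].round(1),"g",round(s['grip_width']*1000,1), "pos",s['ee_pos'].round(4),s['ee_rot'].round(2))
if __name__=="__main__": rel(*map(float,sys.argv[1:]))
E
python3 mv.py .4375 -.1006 .12 2.1
```

```text
row [-0.    0.   14.22] [ 391.6 -305.5  111.3] | t 0.7 F [0.2 0.1 0.9] g 84.9 pos [ 0.1475 -0.5038  0.2313] [-180.      0.     16.32]
```

Request:
apply_moves(
  steps=[0,0,14.2,391.6,-305.5,80,85,0,0,14.2,391.6,-305.5,80,85,0,0,14.2,391.6,-305.5,80,85,0,0,14.2,391.6,-305.5,80,85,0,0,14.2,391.6,-305.5,80,85],
  grip_force=25,
)

```text
time: 1.12
ee_pos: [0.2659, -0.3387, 0.1986]
ee_rot: [180.0, -0.0, 2.1]
contact_force: [2.1, -1.1, 0.1]
grip_width: 0.0849
```

```bash
python3 mv.py .4375 -.1006 .12 2.1
```

```text
row [ 0.02 -0.02 -0.04] [ 180.  -231.8   78.6] | t 1.1167 F [ 2.1 -1.1  0.1] g 84.9 pos [ 0.2659 -0.3387  0.1986] [ 1.7998e+02 -2.0000e-02  2.0600e+00]
```

Request:
apply_moves(
  steps=[0,0,0,180,-231.8,78,85,0,0,0,180,-231.8,78,85,0,0,0,180,-231.8,78,85,0,0,0,180,-231.8,78,85,0,0,0,180,-231.8,78,85],
)

```text
time: 1.53
ee_pos: [0.3837, -0.1749, 0.1453]
ee_rot: [180.0, -0.1, 2.0]
contact_force: [0.2, -0.7, 0.8]
grip_width: 0.0851
```

Request:
apply_moves(
  steps=[0,0,0,74,-95,32,85,0,0,0,74,-95,32,85,0,0,0,74,-95,32,85,0,0,0,74,-95,32,85],
)

```text
time: 1.87
ee_pos: [0.4572, -0.0725, 0.1119]
ee_rot: [-180.0, -0.1, 2.3]
contact_force: [-0.7, 0.4, 0.1]
grip_width: 0.085
```

```bash
python3 mv.py .4375 -.1006 .085 2.1
```

```text
row [-0.05 -0.11  0.24] [-20.8  27.3  26.8] | t 1.8667 F [-0.7  0.4  0.1] g 85.0 pos [ 0.4572 -0.0725  0.1119] [-1.7995e+02 -1.1000e-01  2.3400e+00]
```

Request:
apply_moves(
  steps=[0,0,0.2,-20.8,27.3,26,85,0,0,0.2,-20.8,27.3,26,85,0,0,0.2,-20.8,27.3,26,85],
)

```text
time: 2.12
ee_pos: [0.436, -0.1007, 0.0849]
ee_rot: [-179.9, 0.1, 2.1]
contact_force: [-0.2, 0.3, 0.7]
grip_width: 0.085
```

Run:
```python
from mv import *
for n,(a,b,c,d) in {"top":(170,330,270,430),"scene":(110,290,220,400)}.items():
    im,_=env.camera(n); cv2.imwrite(f"pics/{n}1.png",cv2.resize(im[a:b,c:d],None,fx=3.3,fy=3.3,interpolation=cv2.INTER_CUBIC))
rel(.4375,-.1006,.06,2.1)
```

```text
row [-0.04 -0.16 -0.01] [-0.6 -0.3 26.4] | t 2.2167 F [ 0.5 -0.5  0.7] g 84.9 pos [ 0.438  -0.1009  0.0864] [-1.7996e+02 -1.6000e-01  2.0900e+00]
```

View pics/top1.png

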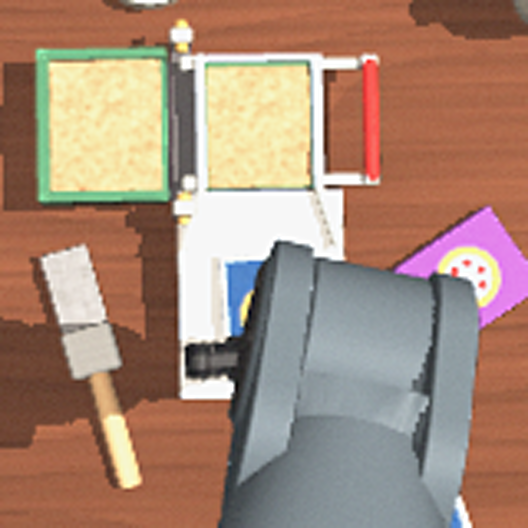

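View pics/scene1.png

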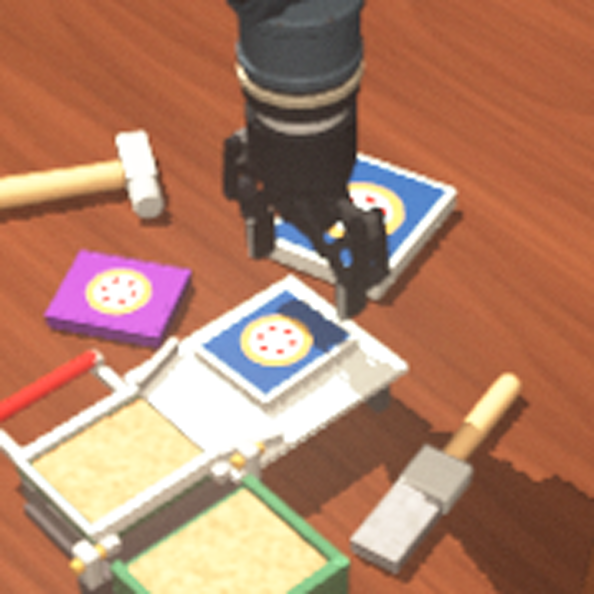

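The scene view shows the open fingers straddling the plaque's rear end, near (262,250) and (350,300). Descending in stages.

Request:
apply_moves(
  steps=[0,0,0,-0.6,-0.3,34,85,0,0,0,-0.6,-0.3,34,85,0,0,0,-0.6,-0.3,34,85],
)

```text
time: 2.47
ee_pos: [0.4369, -0.1004, 0.0524]
ee_rot: [-179.9, -0.1, 2.1]
contact_force: [-0.5, -0.2, 0.2]
grip_width: 0.085
```

Run:
```python
from mv import *
for n,(a,b,c,d) in {"scene":(160,250,260,350)}.items():
    im,_=env.camera(n); cv2.imwrite(f"pics/{n}2.png",cv2.resize(im[a:b,c:d],None,fx=6,fy=6,interpolation=cv2.INTER_CUBIC))
rel(.4375,-.1006,.04,2.1)
```

```text
row [-0.05 -0.14 -0.02] [-0.1  0.  13.2] | t 2.5167 F [0.3 0.4 0.4] g 84.8 pos [ 0.4376 -0.1006  0.0532] [-1.7995e+02 -1.4000e-01  2.0800e+00]
```

View pics/scene2.png

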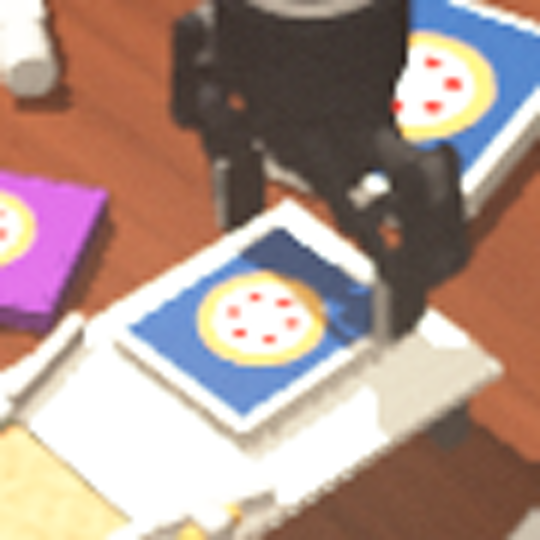

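Request:
apply_moves(
  steps=[0,0,0,0,0,4,85,0,0,0,0,0,7,85,0,0,0,0,0,7,85],
)

```text
time: 2.77
ee_pos: [0.438, -0.1006, 0.0465]
ee_rot: [-180.0, -0.2, 2.1]
contact_force: [-0.0, -0.5, -0.2]
grip_width: 0.0851
```

Request:
apply_moves(
  steps=[0,0,0,0,0,3,85,0,0,0,0,0,6,85,0,0,0,0,0,6,85],
)

```text
time: 3.02
ee_pos: [0.4378, -0.1005, 0.0401]
ee_rot: [-180.0, -0.2, 2.1]
contact_force: [-0.2, -0.1, 0.5]
grip_width: 0.085
```

No contact force, so the fingers cleared the plaque. Closing.

Request:
apply_moves(
  steps=[0,0,0,0,0,0.5,80,0,0,0,0,0,0.5,76,0,0,0,0,0,0.5,74,0,0,0,0,0,0.5,74],
  grip_force=25,
)

```text
time: 3.35
ee_pos: [0.4378, -0.1008, 0.0398]
ee_rot: [-180.0, -0.2, 2.1]
contact_force: [-1.4, -2.5, 5.3]
grip_width: 0.0793
```

Run:
```python
from mv import *
rel(.4375,-.0898,.04,-.7)
```

```text
row [-0.01 -0.17  2.77] [  0.1 -11.   -0.2] | t 3.35 F [-1.4 -2.5  5.3] g 79.3 pos [ 0.4378 -0.1008  0.0398] [-1.7999e+02 -1.7000e-01  2.0700e+00]
```

Request:
apply_moves(
  steps=[0,0,1,0,-4,-0.2,74,0,0,2,0,-8,-0.2,74,0,0,2.8,0,-11,-0.2,74,0,0,2.8,0,-11,-0.2,74],
)

```text
time: 3.68
ee_pos: [0.4373, -0.0894, 0.0399]
ee_rot: [-180.0, -0.1, -0.7]
contact_force: [-0.3, 0.9, -0.4]
grip_width: 0.0791
```

Run:
```python
from mv import *
for n,(a,b,c,d) in {"scene":(150,300,200,350),"top":(170,300,270,400)}.items():
    im,_=env.camera(n); cv2.imwrite(f"pics/{n}3.png",cv2.resize(im[a:b,c:d],None,fx=4,fy=4,interpolation=cv2.INTER_CUBIC))
rel(.4375,-.0898,.04,-.7)
```

```text
row [-0.06 -0.14  0.03] [ 0.3  0.4 -0.1] | t 3.7833 F [-0.3  1.4  0.3] g 79.2 pos [ 0.4372 -0.0894  0.0399] [-1.7994e+02 -1.4000e-01 -6.7000e-01]
```

View pics/scene3.png

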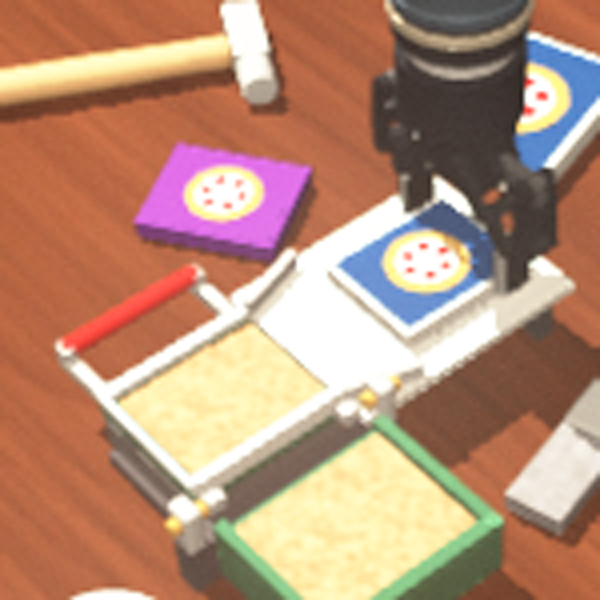

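View pics/top3.png

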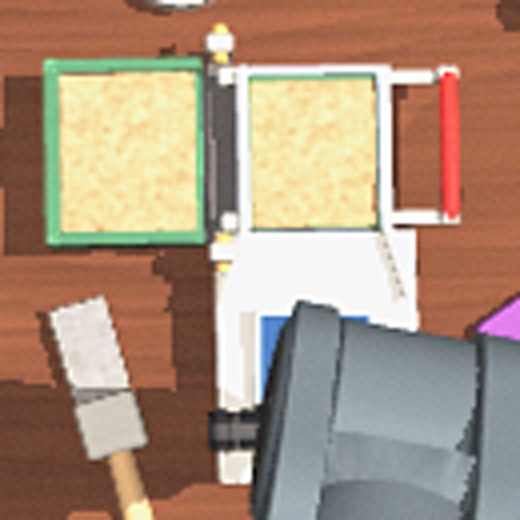

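Run:
```python
from h import *
t=lambda x,y:(270+(x+.5)/4-.5,170+(y+.5)/4-.5)
for a,z in [((262,318),.061),((369,318),.061),((248,215),.061),((379,215),.053),((248,90),.061),((378,90),.053),((240,75),.061),((245,230),.061),((401,297),.059),((379,232),.059)]:
    print(a,z,onplane("top",t(*a),z)[0].round(4))
```

```text
(262, 318) 0.061 [ 0.5093 -0.0555  0.061 ]
(369, 318) 0.061 [ 0.5078 -0.1252  0.061 ]
(248, 215) 0.061 [ 0.5767 -0.048   0.061 ]
(379, 215) 0.053 [ 0.5757 -0.1344  0.053 ]
(248, 90) 0.061 [ 0.6589 -0.0499  0.061 ]
(378, 90) 0.053 [ 0.6585 -0.136   0.053 ]
(240, 75) 0.061 [ 0.6689 -0.0449  0.061 ]
(245, 230) 0.061 [ 0.567  -0.0458  0.061 ]
(401, 297) 0.059 [ 0.5211 -0.1467  0.059 ]
(379, 232) 0.059 [ 0.564  -0.1335  0.059 ]
```

Plaque centreline (y≈-0.0904) now matches the leaf axis extrapolated to that x. Sliding it in while gripped.

Request:
apply_moves(
  steps=[0,0,0,12,0,-0.2,74,0,0,0,24,0,-0.2,74,0,0,0,36,0,-0.2,74,0,0,0,36,0,-0.2,74],
)

```text
time: 4.12
ee_pos: [0.4754, -0.0901, 0.0401]
ee_rot: [-179.9, -0.2, -0.6]
contact_force: [1.6, -0.2, -3.3]
grip_width: 0.0794
```

Request:
apply_moves(
  steps=[0,0,0,8,0,-0.2,74,0,0,0,16,0,-0.2,74,0,0,0,24,0,-0.2,74,0,0,0,24,0,-0.2,74],
)

```text
time: 4.45
ee_pos: [0.5009, -0.0904, 0.0404]
ee_rot: [-179.9, -0.3, -0.6]
contact_force: [0.6, 0.2, -4.1]
grip_width: 0.0796
```

Run:
```python
from mv import *
for n,(a,b,c,d) in {"scene":(150,300,200,350),"top":(170,300,270,400)}.items():
    im,_=env.camera(n); cv2.imwrite(f"pics/{n}4.png",cv2.resize(im[a:b,c:d],None,fx=4,fy=4,interpolation=cv2.INTER_CUBIC))
rel(.4375,-.0898,.04,-.7)
```

```text
row [-0.07 -0.21  0.08] [-61.7   0.2  -0.1] | t 4.55 F [-0.2 -0.5 -3.1] g 79.3 pos [ 0.4992 -0.0903  0.0401] [-179.93   -0.21   -0.62]
```

View pics/scene4.png

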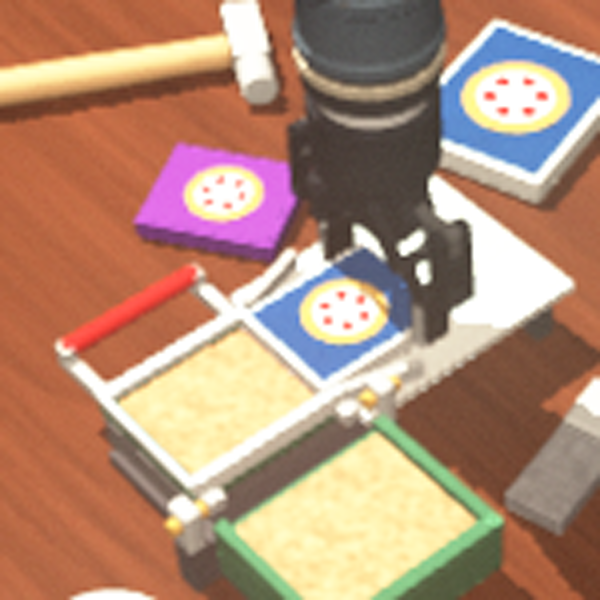

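View pics/top4.png

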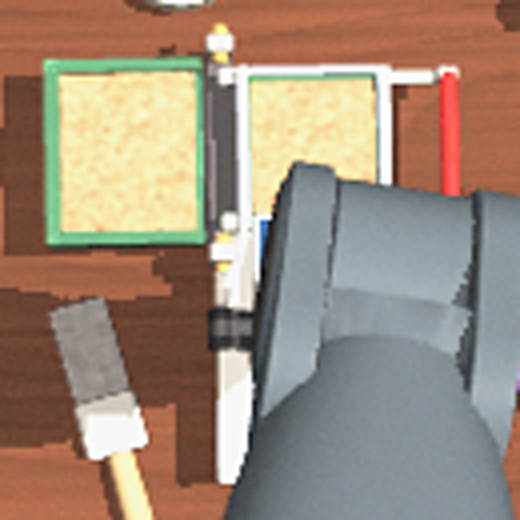

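Request:
apply_moves(
  steps=[0,0,0,8,0,0,74,0,0,0,8,0,0,74,0,0,0,8,0,0,85,0,0,0,8,0,0,85,0,0,0,8,0,0,85],
)

```text
time: 4.97
ee_pos: [0.5074, -0.0903, 0.0404]
ee_rot: [-179.9, -0.2, -0.6]
contact_force: [-0.5, 0.5, 0.5]
grip_width: 0.0848
```

Request:
apply_moves(
  steps=[0,0,0,0,0,-30,85,0,0,0,-55,0,-40,60,0,0,0,-55,0,-40,40,0,0,0,-55,0,-40,40,0,0,0,-55,0,-40,40],
)

```text
time: 5.38
ee_pos: [0.4521, -0.0899, 0.0808]
ee_rot: [-179.9, -0.3, -0.6]
contact_force: [0.8, -0.4, -0.7]
grip_width: 0.0404
```

Run:
```python
from mv import *
for n,(a,b,c,d) in {"scene":(150,300,200,350)}.items():
    im,_=env.camera(n); cv2.imwrite(f"pics/{n}5.png",cv2.resize(im[a:b,c:d],None,fx=4,fy=4,interpolation=cv2.INTER_CUBIC))
rel(.4375,-.0898,.06,-.7)
```

```text
row [-0.06 -0.34  0.07] [-15.5   0.   20.5] | t 5.4333 F [-0.3 -0.2  0.7] g 40.5 pos [ 0.4529 -0.09    0.0806] [-179.94   -0.34   -0.63]
```

View pics/scene5.png

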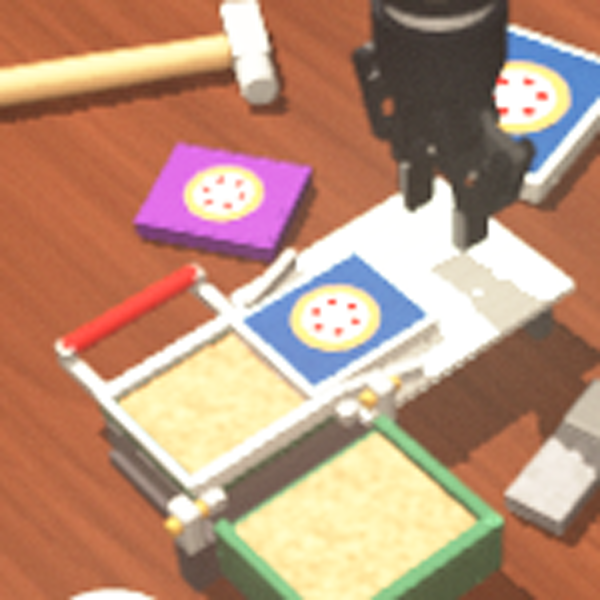

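Request:
apply_moves(
  steps=[0,0.3,0,0,0,24,40,0,0.3,0,0,0,29.5,40,0,0.3,0,0,0,29.5,40],
)

```text
time: 5.68
ee_pos: [0.4523, -0.0897, 0.0496]
ee_rot: [-179.9, -0.5, -0.6]
contact_force: [-0.5, -0.1, 0.5]
grip_width: 0.04
```

Request:
apply_moves(
  steps=[0,0,0,12,0,0,40,0,0,0,22,0,0,40,0,0,0,32,0,0,40,0,0,0,42,0,0,40,0,0,0,50,0,0,40],
)

```text
time: 6.1
ee_pos: [0.5034, -0.0902, 0.0501]
ee_rot: [-179.9, -0.4, -0.6]
contact_force: [-1.8, -0.6, 0.6]
grip_width: 0.0399
```

Run:
```python
from mv import *
for n,(a,b,c,d) in {"scene":(150,300,200,350)}.items():
    im,_=env.camera(n); cv2.imwrite(f"pics/{n}6.png",cv2.resize(im[a:b,c:d],None,fx=4,fy=4,interpolation=cv2.INTER_CUBIC))
rel(.56,-.0913,.051,-.7)
```

```text
row [-0.09 -0.56  0.09] [54.9  0.4 -0.3] | t 6.15 F [ 1.1  0.3 -0.2] g 40.1 pos [ 0.5051 -0.0903  0.0502] [-179.91   -0.56   -0.61]
```

View pics/scene6.png

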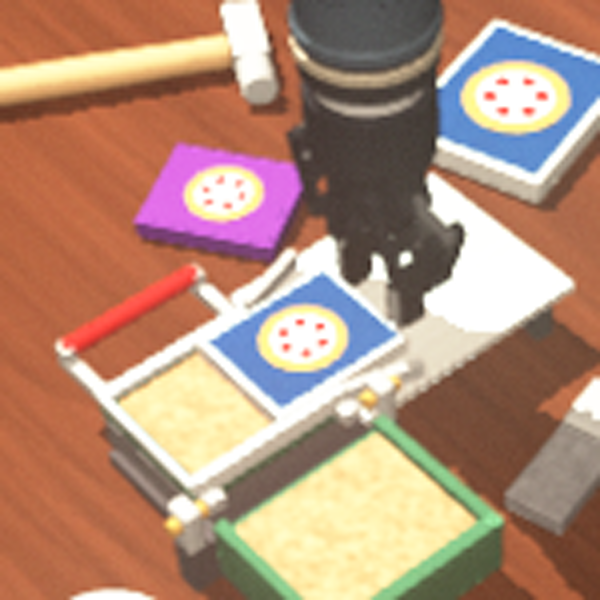

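Request:
apply_moves(
  steps=[0,0,0,10,0,0,40,0,0,0,20,0,0,40,0,0,0,30,0,0,40,0,0,0,40,0,0,40,0,0,0,46,0,0,40],
)

```text
time: 6.57
ee_pos: [0.5525, -0.0908, 0.0506]
ee_rot: [-179.9, -0.6, -0.6]
contact_force: [-1.3, -0.3, -1.0]
grip_width: 0.0402
```

Request:
apply_moves(
  steps=[0,0,0,3,0,0,40,0,0,0,5,0,0,40,0,0,0,5,0,0,40],
)

```text
time: 6.82
ee_pos: [0.558, -0.0909, 0.0507]
ee_rot: [-179.9, -0.6, -0.6]
contact_force: [0.0, 0.4, -0.1]
grip_width: 0.0397
```

Run:
```python
from mv import *
for n,(a,b,c,d) in {"scene":(190,310,200,320)}.items():
    im,_=env.camera(n); cv2.imwrite(f"pics/{n}7.png",cv2.resize(im[a:b,c:d],None,fx=5,fy=5,interpolation=cv2.INTER_CUBIC))
rel(.5635,-.0913,.051,-.7)
```

```text
row [-0.08 -0.63  0.1 ] [ 5.6  0.3 -0.1] | t 6.8667 F [-0.2 -0.1 -0.7] g 40.4 pos [ 0.5579 -0.0909  0.0508] [-179.92   -0.63   -0.6 ]
```

View pics/scene7.png

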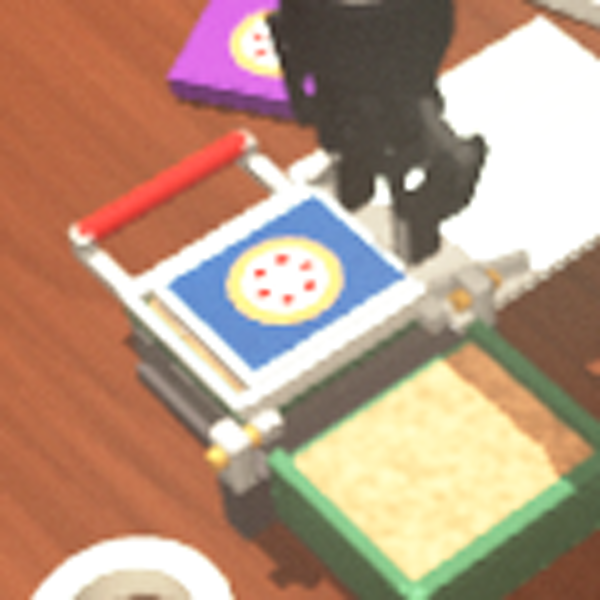

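Request:
apply_moves(
  steps=[0,0,0,2,0,0,40,0,0,0,4,0,0,40,0,0,0,4,0,0,40],
)

```text
time: 7.12
ee_pos: [0.5621, -0.091, 0.0509]
ee_rot: [-179.9, -0.6, -0.6]
contact_force: [-0.2, 0.4, -0.7]
grip_width: 0.0403
```

Request:
apply_moves(
  steps=[0,0,0,1.5,0,0,40,0,0,0,3,0,0,40,0,0,0,3,0,0,40],
)

```text
time: 7.37
ee_pos: [0.5641, -0.091, 0.0508]
ee_rot: [-179.9, -0.5, -0.6]
contact_force: [-5.8, -0.3, 1.2]
grip_width: 0.0402
```

Request:
apply_moves(
  steps=[0,0,0,1.5,0,0,40,0,0,0,1.5,0,0,40],
)

```text
time: 7.53
ee_pos: [0.5641, -0.091, 0.0507]
ee_rot: [-179.9, -0.4, -0.6]
contact_force: [-7.7, 0.2, 4.0]
grip_width: 0.0399
```

Run:
```python
from mv import *
for n,(a,b,c,d) in {"scene":(190,310,200,320)}.items():
    im,_=env.camera(n); cv2.imwrite(f"pics/{n}8.png",cv2.resize(im[a:b,c:d],None,fx=5,fy=5,interpolation=cv2.INTER_CUBIC))
rel(.5635,-.0913,.051,-.7)
```

```text
row [-0.07 -0.37  0.09] [-0.6  0.3 -0.3] | t 7.5833 F [-7.3 -0.1  3.6] g 40.3 pos [ 0.5641 -0.091   0.0507] [-179.93   -0.37   -0.61]
```

View pics/scene8.png

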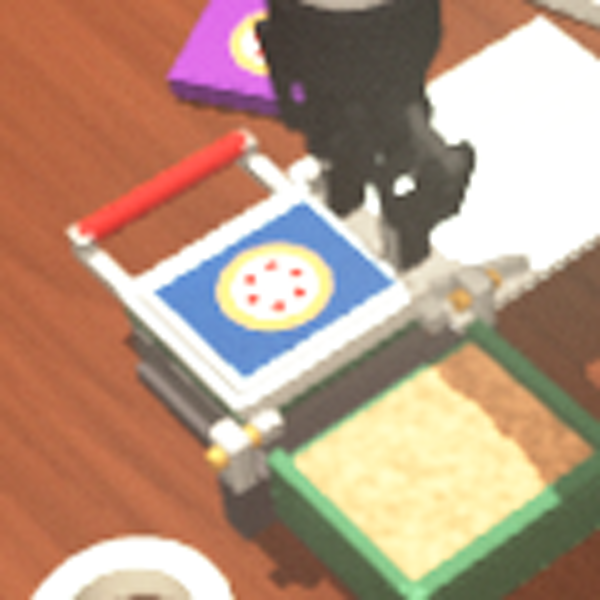

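Request:
apply_moves(
  steps=[0,0.4,0,-15,0,0,40,0,0.4,0,-20,0,-30,40,0,0.4,0,-20,0,-70,32,0,0.4,0,-20,20,-80,32,0,0.4,0,-20,20,-80,32],
)

```text
time: 8.0
ee_pos: [0.5461, -0.1131, 0.1345]
ee_rot: [179.9, -1.2, -0.6]
contact_force: [-0.5, 0.1, -0.9]
grip_width: 0.0323
```

Run:
```python
from mv import *
t=lambda x,y:(270+(x+.5)/4-.5,170+(y+.5)/4-.5)
print(onplane("top",t(451,73),.06),onplane("top",t(454,218),.06))
ims={}
for n in("scene","top"):
    im,d=env.camera(n); ims[n]=im
    h=cv2.cvtColor(im,cv2.COLOR_BGR2HSV); m=((h[...,0]<6)|(h[...,0]>174))&(h[...,1]>190)&(h[...,2]>120)
    m[:185]=0; m[260:]=0; m[:, :210]=0; m[:,400:]=0
    if n=="top": m[:,:372]=0
    else: m[:,260:]=0
    v,u=np.nonzero(m); rr=cv2.minAreaRect(np.c_[u,v].astype(np.float32)); print(n,m.sum(),rr, onplane(n,rr[0],.058)[0].round(4), onplane(n,(u.mean(),v.mean()),.058)[0].round(4))
    a,b,c,d=(170,310,200,340) if n=="scene" else (170,300,270,400)
    cv2.imwrite(f"pics/{n}9.png",cv2.resize(im[a:b,c:d],None,fx=4,fy=4,interpolation=cv2.INTER_CUBIC))
rel(.6215,-.1805,.12,-.8)
```

```text
[[ 0.66768944 -0.1836327   0.06      ]] [[ 0.57207114 -0.18274108  0.06      ]]
scene 8 ((224.07687377929688, 233.1153564453125), (0.8320503830909729, 11.648704528808594), 56.3099365234375) [ 0.6484 -0.176   0.058 ] [ 0.6495 -0.1759  0.058 ]
top 0 ((0.0, 0.0), (0.0, 0.0), 0.0) [1.1887 0.8157 0.058 ] [nan nan nan]
row [-0.06 -0.88  0.13] [78.1 68.3 12.1] | t 8.1 F [-0.3  0.1  0. ] g 32.4 pos [ 0.544  -0.1113  0.131 ] [-179.94   -0.88   -0.68]<stdin>:11: RuntimeWarning: Mean of empty slice.
  ret = ret.dtype.type(ret / rcount)
```

View pics/top9.png

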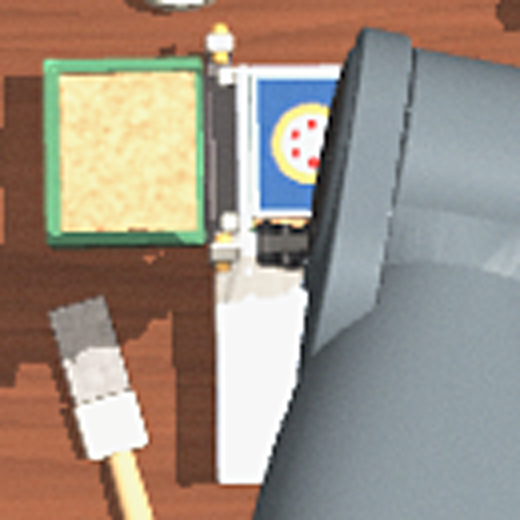

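View pics/scene9.png

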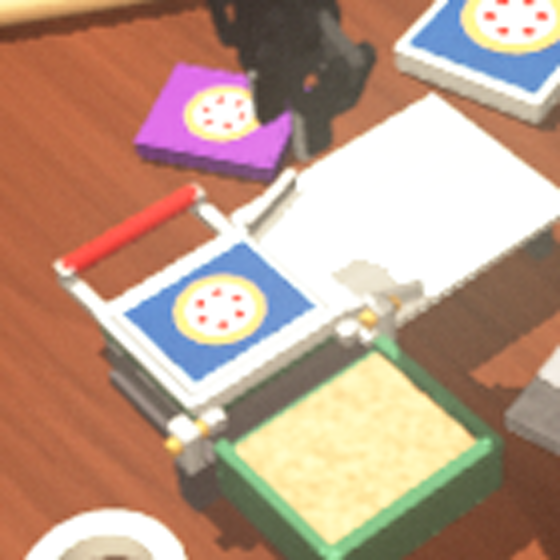

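Request:
apply_moves(
  steps=[0,-0.9,0,26,24,4,32,0,-0.9,0,52,48,8,32,0,-0.9,0,78,69,12,32,0,-0.9,0,78,69,30,32,0,-0.9,0,78,69,30,32],
)

```text
time: 8.52
ee_pos: [0.6207, -0.1812, 0.0972]
ee_rot: [-179.8, 0.3, -0.7]
contact_force: [-0.9, 0.4, -0.9]
grip_width: 0.0317
```

Run:
```python
from mv import *
n="scene"; im,_=env.camera(n); a,b,c,d=(150,290,180,320)
cv2.imwrite(f"pics/{n}10.png",cv2.resize(im[a:b,c:d],None,fx=4,fy=4,interpolation=cv2.INTER_CUBIC))
t=(180+(131+.5+80)/4-.5, 0)
print(onplane("scene",(232.5,227.2),.058))
rel(.6215,-.181,.08,-.8)
```

```text
[[ 0.62233174 -0.17841033  0.058     ]]
row [-0.17  0.36  0.1 ] [ 1.8  0.6 18.6] | t 8.5667 F [-0.7  0.2 -0. ] g 32.4 pos [ 0.6198 -0.1804  0.0986] [-179.82    0.36   -0.7 ]
```

View pics/scene10.png

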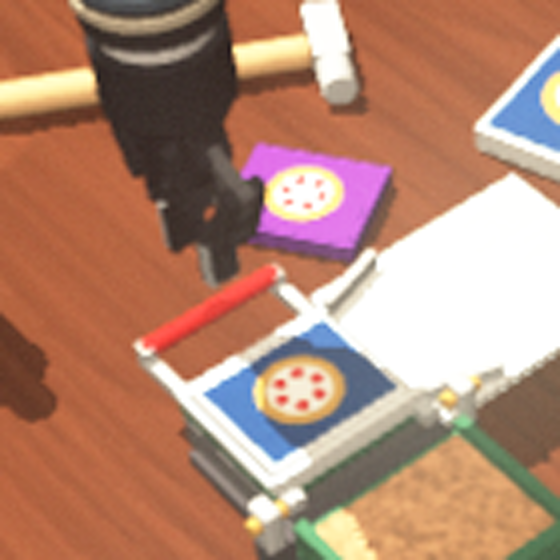

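Request:
apply_moves(
  steps=[0,0,0,1.8,0,20,32,0,0,0,1.8,0,40,32,0,0,0,1.8,0,40,32],
)

```text
time: 8.82
ee_pos: [0.6183, -0.1785, 0.0552]
ee_rot: [-179.7, 0.7, -0.6]
contact_force: [-0.8, 0.1, 0.0]
grip_width: 0.0318
```

Run:
```python
from mv import *
n="scene"; im,_=env.camera(n); a,b,c,d=(180,260,200,280)
cv2.imwrite(f"pics/{n}11.png",cv2.resize(im[a:b,c:d],None,fx=7,fy=7,interpolation=cv2.INTER_CUBIC))
rel(.6215,-.181,.036,-.8)
```

```text
row [-0.26  0.63  0.15] [ 2.6  2.2 21.1] | t 8.8667 F [-0.5 -0.1  0.1] g 32.3 pos [ 0.6191 -0.1788  0.0571] [-179.74    0.63   -0.65]
```

View pics/scene11.png

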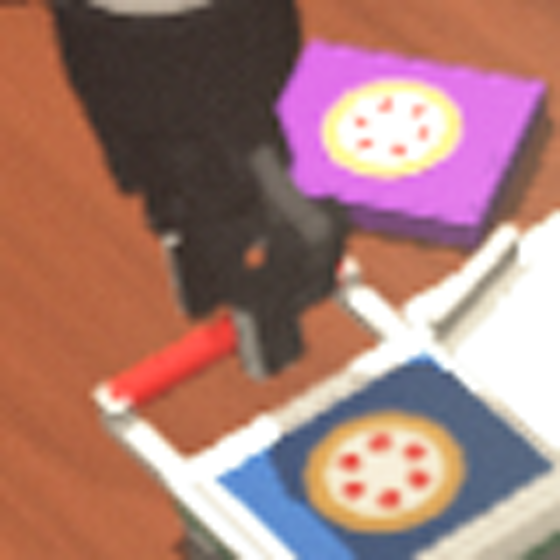

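Request:
apply_moves(
  steps=[-0.2,0.6,0,2,1,12,32,-0.2,0.6,0,2,1,21,32,-0.2,0.6,0,2,1,21,32],
)

```text
time: 9.12
ee_pos: [0.6199, -0.1791, 0.0356]
ee_rot: [-179.9, 0.1, -0.6]
contact_force: [-0.7, 0.6, 0.5]
grip_width: 0.0316
```

Request:
apply_moves(
  steps=[0,0,0,0,0,0,20,0,0,0,0,0,0,10,0,0,0,0,0,0,6,0,0,0,0,0,0,6],
  grip_force=20,
)

```text
time: 9.45
ee_pos: [0.6198, -0.1824, 0.0366]
ee_rot: [179.8, 0.1, -0.8]
contact_force: [-2.6, -14.6, -2.9]
grip_width: 0.0112
```

```bash
python3 mv.py .6215 -.181 .036 -.8
```

```text
row [0.25 0.13 0.04] [ 1.7 -1.4  0.6] | t 9.45 F [ -2.6 -14.6  -2.9] g 11.2 pos [ 0.6198 -0.1824  0.0366] [ 1.7975e+02  1.3000e-01 -7.6000e-01]
```

Request:
apply_moves(
  steps=[0,0,0,0,0,-13.1,6,0,0,0,0,-2,-26,6,0,0,0,0,-5.5,-41.3,6,0,0,0,0,-10.5,-56.2,6,0,0,0,0,-17.2,-70.4,6],
  grip_force=25,
)

```text
time: 9.87
ee_pos: [0.6197, -0.166, 0.1078]
ee_rot: [179.6, 0.2, -0.8]
contact_force: [-0.7, -4.5, -7.6]
grip_width: 0.011
```

```bash
cat > arc.py <<'E'
import sys
from mv import *
y0,z0=-.033,.0366
def arc(ths,x=.6205):
    s=env.state(); R0=Ro.from_euler('xyz',s['ee_rot'],degrees=True); Rt=Ro.from_euler('xyz',[180,0,-.8],degrees=True)
    p=s['ee_pos']; print("theta now",np.degrees(np.arctan2(p[2]-z0,-(p[1]-y0))).round(1),"r",np.hypot(p[2]-z0,p[1]-y0).round(4),"F",s['contact_force'].round(1),"pos",p.round(4),s['ee_rot'].round(1),"g",s['grip_width'].round(4))
    w=(R0.inv()*Rt).as_rotvec(degrees=True).round(1)
    for th in ths:
        a=np.radians(th); yy=-.15*np.cos(a); t=R0.inv().apply(np.array([x+.014*yy+.0021,y0+yy,z0+.15*np.sin(a)])-p)*1000
        print(th,w,t.round(1))
if __name__=="__main__": arc(list(map(float,sys.argv[1:])))
E
python3 arc.py 34 40 46 52 58
```

```text
Traceback (most recent call last):
  File "arc.py", line 11, in <module>
    if __name__=="__main__": arc(list(map(float,sys.argv[1:])))
                             ~~~^^^^^^^^^^^^^^^^^^^^^^^^^^^^^^^
  File "arc.py", line 6, in arc
    p=s['ee_pos']; print("theta now",np.degrees(np.arctan2(p[2]-z0,-(p[1]-y0))).round(1),"r",np.hypot(p[2]-z0,p[1]-y0).round(4),"F",s['contact_force'].round(1),"pos",p.round(4),s['ee_rot'].round(1),"g",s['grip_width'].round(4))
                                                                                                                                                                                                          ^^^^^^^^^^^^^^^^^^^^^
AttributeError: 'float' object has no attribute 'round'
```

```bash
sed -i "s/s\['grip_width'\].round(4)/round(s['grip_width'],4)/" arc.py; python3 arc.py 34 40 46 52 58;python3 - <<'E'
from h import *
n="scene"; im,_=env.camera(n); a,b,c,d=(150,310,180,340)
cv2.imwrite(f"pics/{n}12.png",cv2.resize(im[a:b,c:d],None,fx=3.5,fy=3.5,interpolation=cv2.INTER_CUBIC))
E
```

```text
theta now 28.2 r 0.1508 F [-0.7 -4.5 -7.6] pos [ 0.6197 -0.166   0.1078] [179.6   0.2  -0.8] g 0.011
34.0 [ 0.4  0.2 -0. ] [  1.   -8.5 -12.8]
40.0 [ 0.4  0.2 -0. ] [  1.  -17.9 -25.4]
46.0 [ 0.4  0.2 -0. ] [  0.9 -28.5 -36.9]
52.0 [ 0.4  0.2 -0. ] [  0.9 -40.3 -47.3]
58.0 [ 0.4  0.2 -0. ] [  0.8 -53.1 -56.4]
```

View pics/scene12.png

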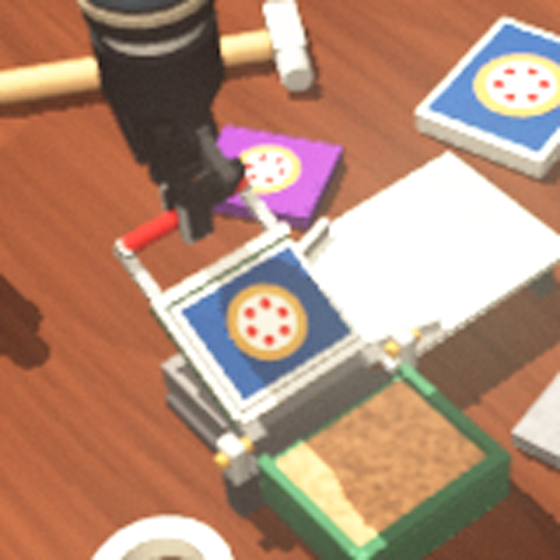

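The leaf is lifting with the plaque seated. Continuing along the arc.

Request:
apply_moves(
  steps=[0.4,0.2,0,0,-8.5,-12.8,6,0.4,0.2,0,0,-17.9,-25.4,6,0.4,0.2,0,0,-28.5,-36.9,6,0.4,0.2,0,0,-40.3,-47.3,6,0.4,0.2,0,0,-53.1,-56.4,6],
)

```text
time: 10.33
ee_pos: [0.6201, -0.1134, 0.1683]
ee_rot: [179.8, -0.1, -0.9]
contact_force: [-3.6, -11.2, 1.4]
grip_width: 0.0108
```

```bash
python3 arc.py 62 66 70 74 78
```

```text
theta now 58.6 r 0.1543 F [ -3.6 -11.2   1.4] pos [ 0.6201 -0.1134  0.1683] [ 1.798e+02 -1.000e-01 -9.000e-01] g 0.0108
62.0 [ 0.2 -0.1 -0.1] [  1.4 -10.   -0.8]
66.0 [ 0.2 -0.1 -0.1] [  1.4 -19.4  -5.4]
70.0 [ 0.2 -0.1 -0.1] [  1.4 -29.1  -9.4]
74.0 [ 0.2 -0.1 -0.1] [  1.4 -39.  -12.6]
78.0 [ 0.2 -0.1 -0.1] [  1.4 -49.2 -15.2]
```

```bash
sed -i 's/y0,z0=.*/y0,z0=-.033,.040/' arc.py; python3 arc.py 62 66 70 74 78;python3 - <<'E'
from h import *
n="scene"; im,_=env.camera(n); a,b,c,d=(130,310,180,340)
cv2.imwrite(f"pics/{n}13.png",cv2.resize(im[a:b,c:d],None,fx=3.3,fy=3.3,interpolation=cv2.INTER_CUBIC))
E
```

```text
theta now 57.9 r 0.1514 F [ -3.6 -11.2   1.4] pos [ 0.6201 -0.1134  0.1683] [ 1.798e+02 -1.000e-01 -9.000e-01] g 0.0108
62.0 [ 0.2 -0.1 -0.1] [  1.4 -10.   -4.2]
66.0 [ 0.2 -0.1 -0.1] [  1.4 -19.3  -8.8]
70.0 [ 0.2 -0.1 -0.1] [  1.4 -29.  -12.8]
74.0 [ 0.2 -0.1 -0.1] [  1.4 -39.  -16. ]
78.0 [ 0.2 -0.1 -0.1] [  1.4 -49.1 -18.6]
```

View pics/scene13.png

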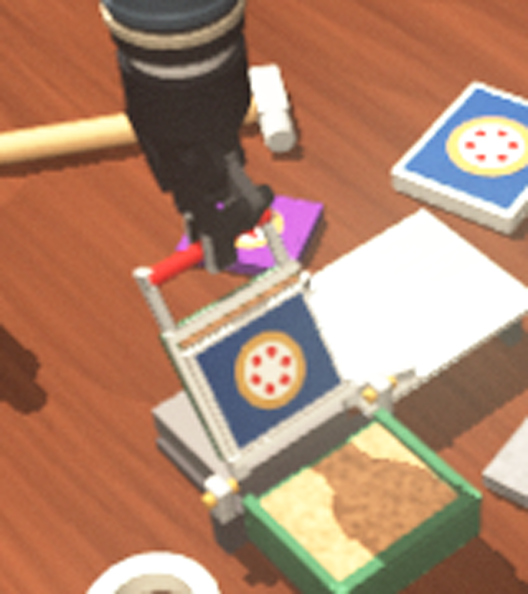

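Request:
apply_moves(
  steps=[0.2,0,0,0,-10,-4.2,6,0.2,0,0,0,-19.3,-8.8,6,0.2,0,0,0,-29,-12.8,6,0.2,0,0,0,-39,-16,6,0.2,0,0,0,-49.1,-18.6,6],
)

```text
time: 10.8
ee_pos: [0.6204, -0.0635, 0.1907]
ee_rot: [179.8, -0.2, -0.9]
contact_force: [-5.3, -8.0, 7.0]
grip_width: 0.0108
```

```bash
python3 arc.py 81 84 87 90 93
```

```text
theta now 78.6 r 0.1538 F [-5.3 -8.   7. ] pos [ 0.6204 -0.0635  0.1907] [179.8  -0.2  -0.9] g 0.0108
81.0 [ 0.2 -0.2 -0.1] [ 1.8 -7.1  2.5]
84.0 [ 0.2 -0.2 -0.1] [  1.8 -14.9   1.5]
87.0 [ 0.2 -0.2 -0.1] [  1.8 -22.7   0.9]
90.0 [ 0.2 -0.2 -0.1] [  1.8 -30.5   0.6]
93.0 [ 0.2 -0.2 -0.1] [  1.7 -38.4   0.8]
```

```bash
sed -i 's/y0,z0=.*/y0,z0=-.033,.0425/' arc.py; python3 arc.py 81 84 87 90 93
```

```text
theta now 78.4 r 0.1513 F [-5.3 -8.   7. ] pos [ 0.6204 -0.0635  0.1907] [179.8  -0.2  -0.9] g 0.0108
81.0 [ 0.2 -0.2 -0.1] [ 1.8 -7.1  0. ]
84.0 [ 0.2 -0.2 -0.1] [  1.8 -14.9  -1. ]
87.0 [ 0.2 -0.2 -0.1] [  1.8 -22.7  -1.6]
90.0 [ 0.2 -0.2 -0.1] [  1.8 -30.5  -1.9]
93.0 [ 0.2 -0.2 -0.1] [  1.7 -38.4  -1.7]
```

Request:
apply_moves(
  steps=[0.2,-0.2,0,1,-7.1,0,6,0.2,-0.2,0,1,-14.9,-1,6,0.2,-0.2,0,1,-22.7,-1.6,6,0.2,-0.2,0,1,-30.5,-1.9,6,0.2,-0.2,0,1,-30.5,-1.9,6],
)

```text
time: 11.22
ee_pos: [0.6211, -0.0328, 0.1941]
ee_rot: [180.0, -0.0, -0.9]
contact_force: [-4.3, -0.7, 6.4]
grip_width: 0.0107
```

```bash
python3 arc.py 93 96 99 102 105;python3 - <<'E'
from h import *
n="scene"; im,_=env.camera(n); a,b,c,d=(130,310,180,340)
cv2.imwrite(f"pics/{n}14.png",cv2.resize(im[a:b,c:d],None,fx=3.3,fy=3.3,interpolation=cv2.INTER_CUBIC))
E
```

```text
theta now 90.1 r 0.1516 F [-4.3 -0.7  6.4] pos [ 0.6211 -0.0328  0.1941] [180.   -0.   -0.9] g 0.0107
93.0 [ 0.  -0.  -0.1] [ 1.5 -7.6  1.8]
96.0 [ 0.  -0.  -0.1] [  1.5 -15.5   2.4]
99.0 [ 0.  -0.  -0.1] [  1.5 -23.3   3.4]
102.0 [ 0.  -0.  -0.1] [  1.5 -31.    4.9]
105.0 [ 0.  -0.  -0.1] [  1.5 -38.6   6.7]
```

View pics/scene14.png

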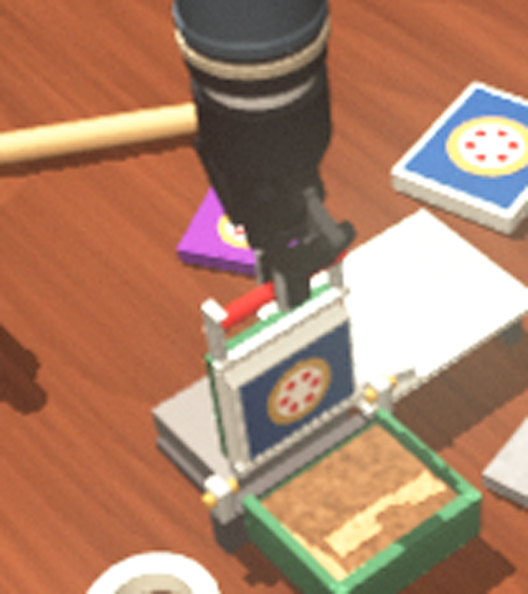

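Request:
apply_moves(
  steps=[0,0,0,0,-7.6,0.8,6,0,0,0,0,-15.5,1.4,6,0,0,0,0,-23.3,2.4,6,0,0,0,0,-31,3.9,6,0,0,0,0,-38.6,5.7,6],
)

```text
time: 11.68
ee_pos: [0.6215, -0.0008, 0.191]
ee_rot: [-179.7, -0.1, -0.2]
contact_force: [-8.4, -0.1, 20.0]
grip_width: 0.011
```

```bash
python3 - <<'E'
from h import *
n="scene"; im,_=env.camera(n); a,b,c,d=(130,310,180,340)
cv2.imwrite(f"pics/{n}15.png",cv2.resize(im[a:b,c:d],None,fx=3.3,fy=3.3,interpolation=cv2.INTER_CUBIC))
E
sed -i 's/y0,z0=.*/y0,z0=-.033,.0435/' arc.py; python3 arc.py 110 116 122 128 134
```

```text
theta now 102.6 r 0.1511 F [-5.2  1.9 12.2] pos [ 0.6214 -0.      0.1909] [-1.797e+02 -1.000e-01 -1.000e-01] g 0.0107
110.0 [-0.3 -0.1  0.7] [  1.8 -18.3   6.6]
116.0 [-0.3 -0.1  0.7] [  2.  -32.7  12.8]
122.0 [-0.3 -0.1  0.7] [  2.1 -46.4  20.5]
128.0 [-0.3 -0.1  0.7] [  2.3 -59.2  29.6]
134.0 [-0.3 -0.1  0.7] [  2.4 -71.   39.9]
```

View pics/scene15.png

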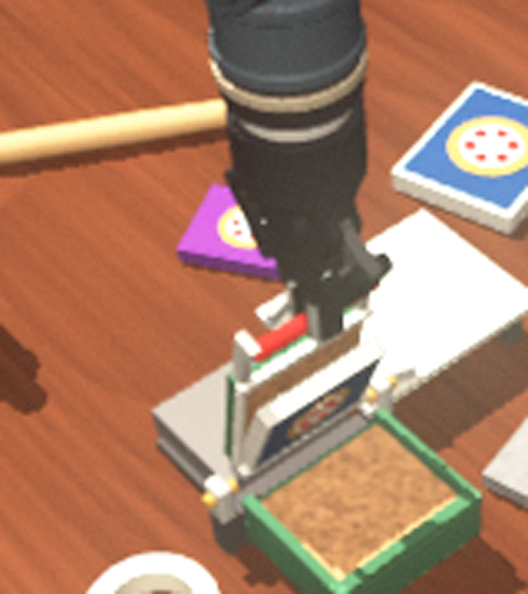

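Request:
apply_moves(
  steps=[0,0,0.3,0.5,-9,0.5,6,0,0,0.5,1,-18.3,4.1,6,0,0,0.5,1,-25.5,7,6,0,0,0.5,1,-32.7,10.3,6],
)

```text
time: 12.07
ee_pos: [0.6219, 0.0179, 0.1851]
ee_rot: [-178.7, -0.2, 1.0]
contact_force: [-17.4, 10.3, 39.1]
grip_width: 0.0109
```

```bash
python3 - <<'E'
from h import *
n="scene"; im,_=env.camera(n); a,b,c,d=(130,310,180,340)
cv2.imwrite(f"pics/{n}16.png",cv2.resize(im[a:b,c:d],None,fx=3.3,fy=3.3,interpolation=cv2.INTER_CUBIC))
E
sed -i 's/y0,z0=.*/y0,z0=-.033,.0450/' arc.py; python3 arc.py 122 128 134 140 146
```

```text
theta now 110.3 r 0.1492 F [-13.1   7.9  25.1] pos [0.6218 0.0188 0.1849] [-178.7   -0.3    1.1] g 0.0106
122.0 [-1.3 -0.2  1.9] [  2.4 -27.3  13.3]
128.0 [-1.3 -0.2  1.9] [  2.7 -39.9  22.6]
134.0 [-1.3 -0.2  1.9] [  3.1 -51.5  33.2]
140.0 [-1.3 -0.2  1.9] [  3.4 -62.   44.9]
146.0 [-1.3 -0.2  1.9] [  3.6 -71.1  57.7]
```

View pics/scene16.png

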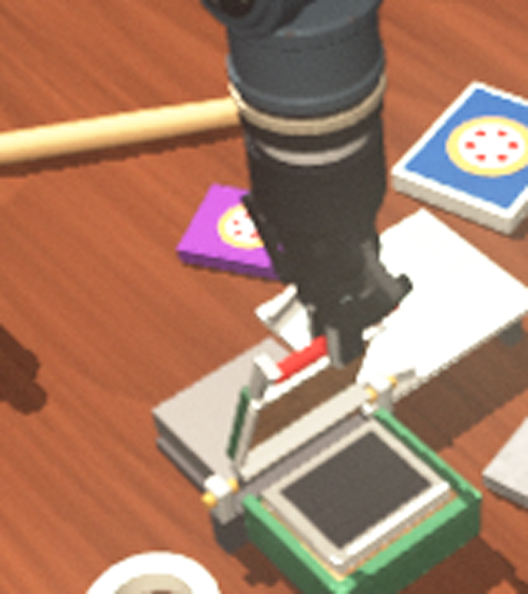

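The plaque has already dropped face down into the green nest (dark back visible at (365,490)). The forces on the bar are building up, so I'll loosen the grip and let the fingers straddle the bar with play.

Request:
apply_moves(
  steps=[0,0,0,0,0,0,18,0,0,0,0,0,0,18],
)

```text
time: 12.28
ee_pos: [0.6222, 0.0193, 0.1868]
ee_rot: [-178.6, -0.4, 1.1]
contact_force: [0.2, -0.0, -0.4]
grip_width: 0.0179
```

```bash
python3 - <<'E'
from h import *
s=env.state(); print(s['moment'],s['contact_force'],s['qpos'].round(1))
for n,(a,b,c,d) in {"scene":(180,320,220,340),"top":(150,300,250,400)}.items():
    im,_=env.camera(n); cv2.imwrite(f"pics/{n}17.png",cv2.resize(im[a:b,c:d],None,fx=4,fy=4,interpolation=cv2.INTER_CUBIC))
E
python3 arc.py 116 122 128 134 140
```

```text
[-0.06730887 -0.00758797  0.01460534] [ 0.17824011 -0.03751817 -0.37263696] [  1.1  23.9   7.7  73.5   1.4 180. ]
theta now 110.2 r 0.1497 F [ 0.4 -0.2  0. ] pos [0.6221 0.0188 0.1855] [-178.7   -0.3    1.1] g 0.018
116.0 [-1.3 -0.3  1.9] [  1.7 -13.8   6. ]
122.0 [-1.3 -0.3  1.9] [  2.1 -27.4  13.9]
128.0 [-1.3 -0.3  1.9] [  2.5 -40.   23.2]
134.0 [-1.3 -0.3  1.9] [  2.8 -51.6  33.8]
140.0 [-1.3 -0.3  1.9] [  3.1 -62.   45.5]
```

View pics/scene17.png

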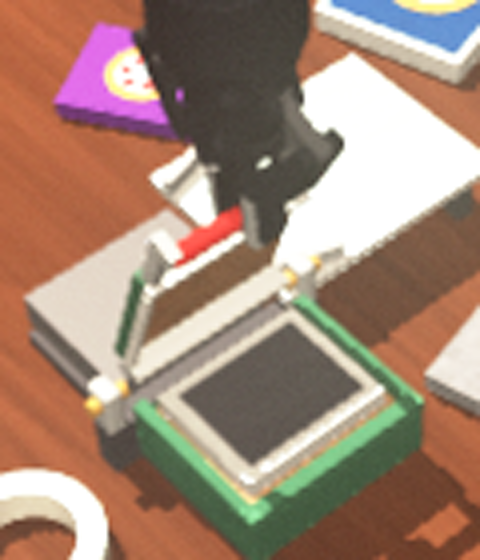

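View pics/top17.png

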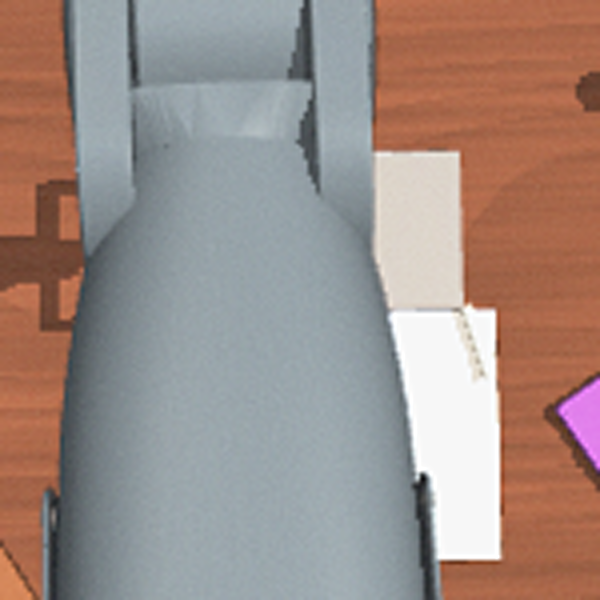

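Joint 6 has reached its 180° limit, and that was blocking the swing. I'll let go, lift and turn the tool half round, since the reversed grasp is equivalent, then regrip.

Request:
apply_moves(
  steps=[0,0,0,0,0,0,32,0,0,0,0,0,0,32,0,0,0,0,0,-30,32,0,0,0,0,0,-60,32,0,0,0,0,0,-60,32],
)

```text
time: 12.8
ee_pos: [0.6237, 0.0171, 0.2506]
ee_rot: [-178.7, -0.7, 1.1]
contact_force: [-0.7, 0.5, -0.0]
grip_width: 0.0319
```

Request:
apply_moves(
  steps=[0,0,-7.1,0,0,0,32,0,0,-14.2,0,0,0,32,0,0,-21.3,0,0,0,32,0,0,-28.4,0,0,0,32,0,0,-35.5,0,0,0,32],
)

```text
time: 13.22
ee_pos: [0.6238, 0.0169, 0.2502]
ee_rot: [-179.3, -1.3, 36.9]
contact_force: [0.3, -0.6, 0.7]
grip_width: 0.0319
```

Request:
apply_moves(
  steps=[0,0,-7.1,0,0,0,32,0,0,-14.2,0,0,0,32,0,0,-21.3,0,0,0,32,0,0,-28.4,0,0,0,32,0,0,-35.5,0,0,0,32],
)

```text
time: 13.63
ee_pos: [0.6239, 0.0167, 0.2497]
ee_rot: [179.8, -1.5, 72.7]
contact_force: [-0.0, 0.4, -0.8]
grip_width: 0.0321
```

Request:
apply_moves(
  steps=[0,0,-7.1,0,0,0,32,0,0,-14.2,0,0,0,32,0,0,-21.3,0,0,0,32,0,0,-28.4,0,0,0,32,0,0,-35.5,0,0,0,32],
)

```text
time: 14.05
ee_pos: [0.624, 0.0165, 0.2492]
ee_rot: [179.0, -1.1, 108.5]
contact_force: [-0.5, 0.1, 0.1]
grip_width: 0.032
```

Request:
apply_moves(
  steps=[0,0,-7.1,0,0,0,32,0,0,-14.2,0,0,0,32,0,0,-21.3,0,0,0,32,0,0,-28.4,0,0,0,32,0,0,-35.5,0,0,0,32],
)

```text
time: 14.47
ee_pos: [0.624, 0.0163, 0.2487]
ee_rot: [178.6, -0.3, 144.4]
contact_force: [-0.7, 0.0, 0.6]
grip_width: 0.0323
```

```bash
python3 mv.py .6225 .0188 .245 179.2
```

```text
row [  1.45   0.14 -34.85] [2.7 1.  3.8] | t 14.4667 F [-0.7  0.   0.6] g 32.3 pos [0.624  0.0163 0.2487] [178.59  -0.3  144.35]
```

Request:
apply_moves(
  steps=[0.3,0,-7,1,0,0,32,0.6,0,-14,2,1,1,32,0.9,0,-21,2,1,1,32,1.2,0.1,-28,2,1,1,32,1.4,0.1,-34.8,2,1,1,32],
)

```text
time: 14.88
ee_pos: [0.6231, 0.0181, 0.2472]
ee_rot: [180.0, 0.0, 179.5]
contact_force: [0.3, 0.3, 0.4]
grip_width: 0.0317
```

Run:
```python
from mv import *
for n,(a,b,c,d) in {"scene":(160,320,210,350)}.items():
    im,_=env.camera(n); cv2.imwrite(f"pics/{n}18.png",cv2.resize(im[a:b,c:d],None,fx=3.7,fy=3.7,interpolation=cv2.INTER_CUBIC))
print(env.state()['qpos'].round(1))
rel(.6225,.0185,.178,179.2)
```

```text
[ 1.7 23.4 15.8 82.4  0.   1.7]
row [0.01 0.02 0.77] [ 0.6  0.3 69.2] | t 14.9333 F [-0.7  0.9  0.6] g 32.2 pos [0.6231 0.0182 0.2472] [1.7999e+02 2.0000e-02 1.7997e+02]
```

View pics/scene18.png

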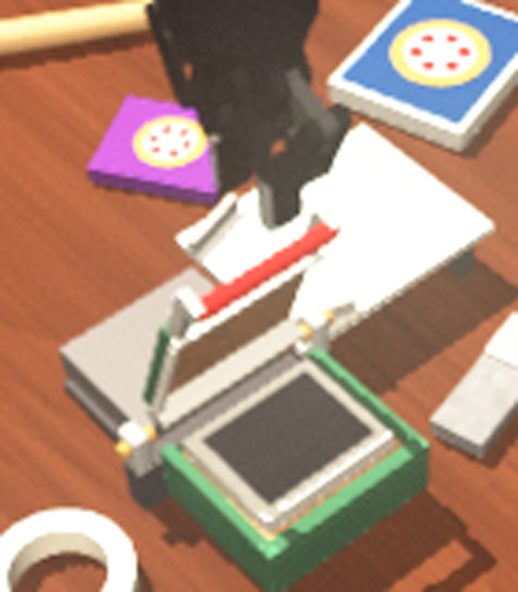

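Request:
apply_moves(
  steps=[0,0,0.7,0.5,0.3,30,32,0,0,0.7,0.5,0.3,60,32,0,0,0.7,0.5,0.3,69,32,0,0,0.7,0.5,0.3,69,20,0,0,0.7,0.5,0.3,69,20],
)

```text
time: 15.35
ee_pos: [0.6227, 0.0184, 0.1786]
ee_rot: [180.0, -0.0, 179.2]
contact_force: [1.0, 0.8, 1.5]
grip_width: 0.02
```

Request:
apply_moves(
  steps=[0,0,0,0,0,0,10,0,0,0,0,0,0,6,0,0,0,0,0,0,6],
  grip_force=25,
)

```text
time: 15.6
ee_pos: [0.6234, 0.0185, 0.18]
ee_rot: [180.0, 0.1, 179.2]
contact_force: [-0.8, 0.5, 2.5]
grip_width: 0.0111
```

```bash
sed -i 's/y0,z0=.*/y0,z0=-.034,.0380/; s/\[180,0,-.8\]/[180,0,179.2]/' arc.py
python3 - <<'E'
from h import *
n="scene"; im,_=env.camera(n); a,b,c,d=(160,320,210,350)
cv2.imwrite(f"pics/{n}19.png",cv2.resize(im[a:b,c:d],None,fx=3.7,fy=3.7,interpolation=cv2.INTER_CUBIC))
E
python3 arc.py 112 116 122 128 134 140
```

```text
theta now 110.3 r 0.1514 F [-0.8  0.7  2.8] pos [0.6234 0.0185 0.18  ] [1.800e+02 1.000e-01 1.792e+02] g 0.0109
112.0 [ 0.   0.1 -0. ] [0.  3.7 2.9]
116.0 [ 0.   0.1 -0. ] [ 0.1 13.3  7.2]
122.0 [ 0.   0.1 -0. ] [ 0.1 27.  14.8]
128.0 [ 0.   0.1 -0. ] [ 0.1 39.8 23.8]
134.0 [ 0.   0.1 -0. ] [ 0.1 51.7 34.1]
140.0 [ 0.   0.1 -0. ] [ 0.1 62.4 45.6]
```

View pics/scene19.png

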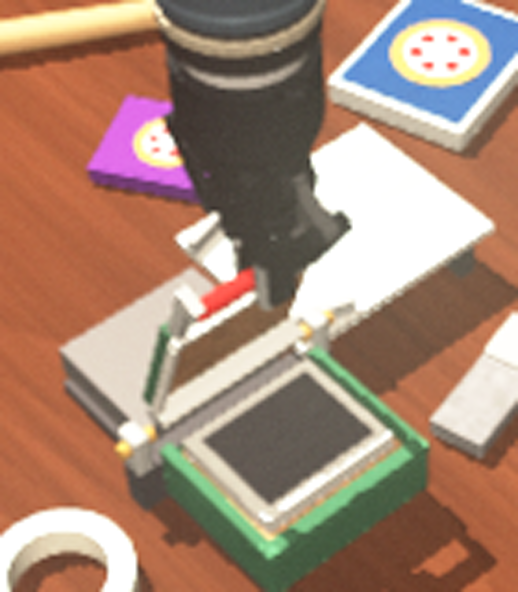

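Request:
apply_moves(
  steps=[0,0,0,0,6,2,6,0,0,0,0,13.3,5.7,6,0,0,0,0,27,13.3,6,0,0,0,0,39.8,22.3,6,0,0,0,0,51.7,32.6,6],
)

```text
time: 16.07
ee_pos: [0.6242, 0.0701, 0.1482]
ee_rot: [-180.0, 0.2, 179.1]
contact_force: [-2.3, -3.3, 2.7]
grip_width: 0.011
```

```bash
sed -i 's/y0,z0=.*/y0,z0=-.034,.0395/' arc.py;  python3 arc.py 140 146 152 158 164
```

```text
theta now 133.8 r 0.1505 F [-2.3 -3.3  2.7] pos [0.6242 0.0701 0.1482] [-180.     0.2  179.1] g 0.011
140.0 [-0.   0.2 -0.1] [ 0.2 10.8 12.3]
146.0 [-0.   0.2 -0.1] [ 0.2 20.2 24.8]
152.0 [-0.   0.2 -0.1] [ 0.3 28.3 38.3]
158.0 [-0.   0.2 -0.1] [ 0.3 35.  52.5]
164.0 [-0.   0.2 -0.1] [ 0.4 40.1 67.3]
```

Tracking well with low forces.

Request:
apply_moves(
  steps=[0,0.2,0,0,10.8,12.3,6,0,0.2,0,0,20.2,24.8,6,0,0.2,0,0,28.3,38.3,6,0,0.2,0,0,35,52.5,6,0,0.2,0,0,40.1,67.3,6],
)

```text
time: 16.48
ee_pos: [0.6247, 0.1112, 0.0803]
ee_rot: [-180.0, -0.0, 179.2]
contact_force: [-3.1, -3.8, 3.5]
grip_width: 0.0108
```

```bash
python3 arc.py 168 172 176 179 181
python3 - <<'E'
from h import *
n="scene"; im,_=env.camera(n); a,b,c,d=(160,340,210,370)
cv2.imwrite(f"pics/{n}20.png",cv2.resize(im[a:b,c:d],None,fx=3.3,fy=3.3,interpolation=cv2.INTER_CUBIC))
E
```

```text
theta now 164.3 r 0.1508 F [-3.1 -3.8  3.5] pos [0.6247 0.1112 0.0803] [-180.    -0.   179.2] g 0.0108
168.0 [-0. -0. -0.] [0.1 1.5 9.6]
172.0 [-0. -0. -0.] [ 0.1  3.4 19.9]
176.0 [-0. -0. -0.] [ 0.1  4.5 30.3]
179.0 [-0. -0. -0.] [ 0.1  4.8 38.2]
181.0 [-0. -0. -0.] [ 0.1  4.8 43.4]
```

View pics/scene20.png

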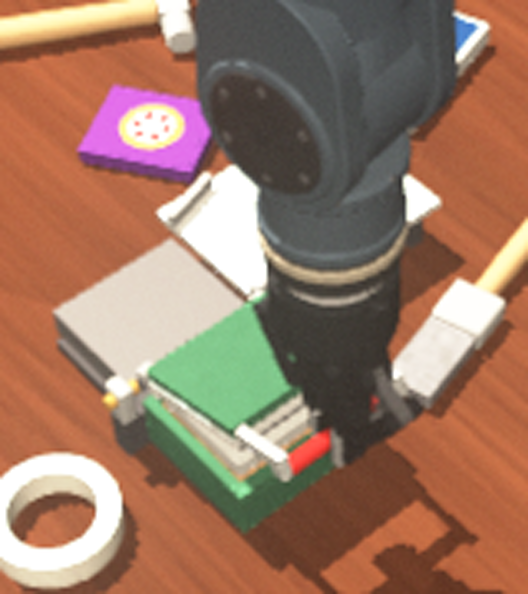

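Request:
apply_moves(
  steps=[0,0,0,0,1.5,9.6,6,0,0,0,0,3.2,19.9,6,0,0,0,0,4,30.3,6,0,0,0,0,4.3,38.2,6,0,0,0,0,4.3,41,6],
)

```text
time: 16.95
ee_pos: [0.6248, 0.1174, 0.0357]
ee_rot: [179.9, -0.1, 179.2]
contact_force: [-7.2, 5.1, 26.0]
grip_width: 0.0105
```

```bash
python3 arc.py 180 182
python3 - <<'E'
from h import *
n="scene"; im,_=env.camera(n); a,b,c,d=(160,340,210,370)
cv2.imwrite(f"pics/{n}21.png",cv2.resize(im[a:b,c:d],None,fx=3.3,fy=3.3,interpolation=cv2.INTER_CUBIC))
E
```

```text
theta now -178.5 r 0.1514 F [-7.2  5.1 26. ] pos [0.6248 0.1174 0.0357] [ 1.799e+02 -1.000e-01  1.792e+02] g 0.0105
180.0 [ 0.1 -0.1  0. ] [ 0.1 -1.4 -3.8]
182.0 [ 0.1 -0.1  0. ] [ 0.1 -1.5  1.4]
```

View pics/scene21.png

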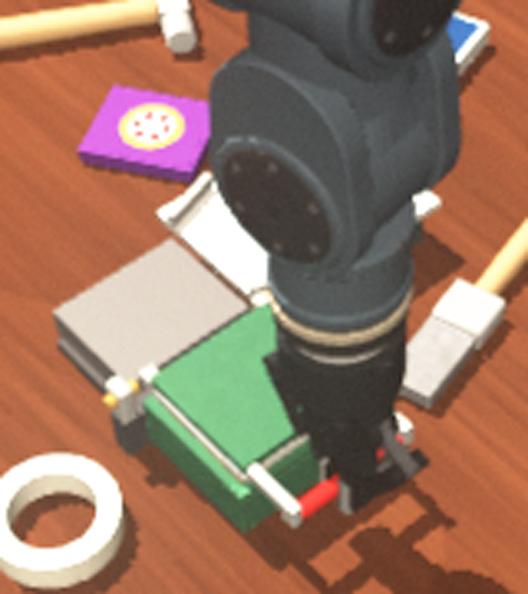

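Closed on the stop (26 N reaction, leaf lying flat on the nest). Hold briefly, then swing back.

Request:
apply_moves(
  steps=[0,0,0,0,0,0,6,0,0,0,0,0,0,6,0,0,0,0,0,0,6,0,0,0,0,-0.7,-2,6],
)

```text
time: 17.33
ee_pos: [0.6247, 0.1174, 0.0372]
ee_rot: [179.8, -0.1, 179.3]
contact_force: [0.8, 9.0, -6.0]
grip_width: 0.0108
```

```bash
python3 arc.py 176 170 164 158 152
```

```text
theta now -179.1 r 0.1514 F [ 0.8  9.  -6. ] pos [0.6247 0.1174 0.0372] [ 1.798e+02 -1.000e-01  1.793e+02] g 0.0108
176.0 [ 0.2 -0.1  0.1] [ -0.   -1.7 -12.7]
170.0 [ 0.2 -0.1  0.1] [  0.   -3.6 -28.3]
164.0 [ 0.2 -0.1  0.1] [  0.1  -7.  -43.6]
158.0 [ 0.2 -0.1  0.1] [  0.1 -12.1 -58.5]
152.0 [ 0.2 -0.1  0.1] [  0.1 -18.7 -72.8]
```

Request:
apply_moves(
  steps=[0,0,0,0,0,-11,6,0,0,0,0,-2.4,-26,6,0,0,0,0,-5.9,-41.5,6,0,0,0,0,-11,-56.5,6,0,0,0,0,-17.6,-70.8,6],
)

```text
time: 17.75
ee_pos: [0.6246, 0.1005, 0.1079]
ee_rot: [179.7, -0.2, 179.3]
contact_force: [1.5, 4.2, -6.2]
grip_width: 0.0106
```

```bash
sed -i 's/y0,z0=.*/y0,z0=-.033,.0380/' arc.py; python3 arc.py 146 140 134 128 122;  python3 - <<'E'
from h import *
n="scene"; im,_=env.camera(n); a,b,c,d=(160,340,210,370)
cv2.imwrite(f"pics/{n}22.png",cv2.resize(im[a:b,c:d],None,fx=3.3,fy=3.3,interpolation=cv2.INTER_CUBIC))
E
```

```text
theta now 152.4 r 0.1507 F [ 1.5  4.2 -6.2] pos [0.6246 0.1005 0.1079] [179.7  -0.2 179.3] g 0.0106
146.0 [ 0.3 -0.2  0.1] [  0.1  -9.1 -14. ]
140.0 [ 0.3 -0.2  0.1] [  0.2 -18.4 -26.6]
134.0 [ 0.3 -0.2  0.1] [  0.3 -29.1 -38.1]
128.0 [ 0.3 -0.2  0.1] [  0.3 -40.9 -48.5]
122.0 [ 0.3 -0.2  0.1] [  0.4 -53.7 -57.6]
```

View pics/scene22.png

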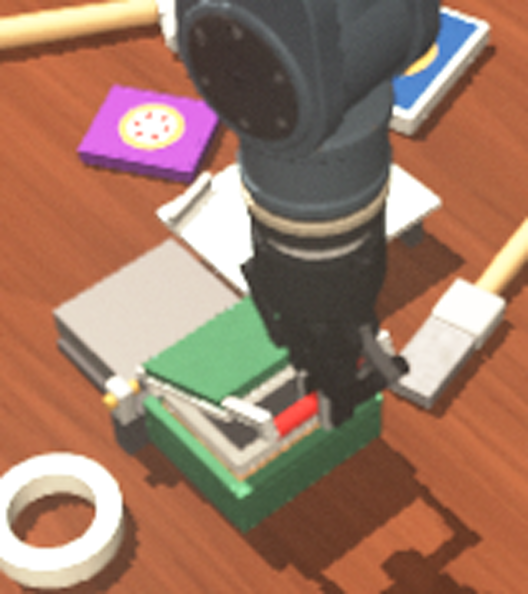

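The plaque stays in the nest while the leaf lifts.

Request:
apply_moves(
  steps=[0.3,-0.2,0,0,-9.1,-14,6,0.3,-0.2,0,0,-18.4,-26.6,6,0.3,-0.2,0,0,-29.1,-38.1,6,0.3,-0.2,0,0,-40.9,-48.5,6,0.3,-0.2,0,0,-53.7,-57.6,6],
)

```text
time: 18.22
ee_pos: [0.6245, 0.0468, 0.1688]
ee_rot: [179.8, 0.2, 179.3]
contact_force: [-0.5, 8.5, 1.7]
grip_width: 0.011
```

```bash
python3 arc.py 116 110 104 98 92
```

```text
theta now 121.4 r 0.1532 F [-0.5  8.5  1.7] pos [0.6245 0.0468 0.1688] [179.8   0.2 179.3] g 0.011
116.0 [0.2 0.2 0.1] [  0.8 -14.   -4. ]
110.0 [0.2 0.2 0.1] [  0.8 -28.5 -10.2]
104.0 [0.2 0.2 0.1] [  0.8 -43.5 -14.8]
98.0 [0.2 0.2 0.1] [  0.9 -58.9 -17.9]
92.0 [0.2 0.2 0.1] [  0.9 -74.5 -19.3]
```

Request:
apply_moves(
  steps=[0.2,0.2,0,0,-14,-6.5,6,0.2,0.2,0,0,-28.5,-12.8,6,0.2,0.2,0,0,-43.5,-17.4,6,0.2,0.2,0,0,-58.9,-20.5,6,0.2,0.2,0,0,-74.5,-22,6],
)

```text
time: 18.63
ee_pos: [0.6243, -0.0273, 0.1916]
ee_rot: [179.9, 0.1, 179.4]
contact_force: [1.4, 5.7, 7.9]
grip_width: 0.0111
```

```bash
sed -i 's/y0,z0=.*/y0,z0=-.033,.0410/' arc.py; python3 arc.py 86 80 74 68 62
```

```text
theta now 92.2 r 0.1507 F [1.4 5.7 7.9] pos [ 0.6243 -0.0273  0.1916] [1.799e+02 1.000e-01 1.794e+02] g 0.0111
86.0 [0.1 0.1 0.2] [  1.7 -16.1   1. ]
80.0 [0.1 0.1 0.2] [  1.7 -31.7   2.9]
74.0 [0.1 0.1 0.2] [  1.8 -47.    6.4]
68.0 [0.1 0.1 0.2] [  1.8 -61.9  11.4]
62.0 [0.1 0.1 0.2] [  1.9 -76.1  18.1]
```

Request:
apply_moves(
  steps=[0.1,0.1,0.2,0,-16.1,0,6,0.1,0.1,0.2,0,-31.7,1.9,6,0.1,0.1,0.2,0,-47,5.4,6,0.1,0.1,0.2,0,-61.9,10.4,6,0.1,0.1,0.2,0,-76.1,17.1,6],
)

```text
time: 19.05
ee_pos: [0.6241, -0.1041, 0.1749]
ee_rot: [180.0, 0.1, 179.2]
contact_force: [1.3, 5.3, -0.7]
grip_width: 0.0109
```

```bash
python3 arc.py 56 50 44 38 32
```

```text
theta now 62.0 r 0.1516 F [ 1.3  5.3 -0.7] pos [ 0.6241 -0.1041  0.1749] [1.800e+02 1.000e-01 1.792e+02] g 0.0109
56.0 [ 0.   0.1 -0. ] [  2.5 -12.9   9.5]
50.0 [ 0.   0.1 -0. ] [  2.5 -25.4  19. ]
44.0 [ 0.   0.1 -0. ] [  2.6 -36.9  29.7]
38.0 [ 0.   0.1 -0. ] [  2.6 -47.2  41.5]
32.0 [ 0.   0.1 -0. ] [  2.6 -56.2  54.4]
```

Request:
apply_moves(
  steps=[0,0.1,0,0,-12.9,9,6,0,0.1,0,0,-25.4,18.5,6,0,0.1,0,0,-36.9,29.2,6,0,0.1,0,0,-47.2,41,6,0,0.1,0,0,-56.2,53.9,6],
)

```text
time: 19.47
ee_pos: [0.6237, -0.1612, 0.1197]
ee_rot: [180.0, 0.1, 179.2]
contact_force: [2.7, 4.7, 3.2]
grip_width: 0.0107
```

```bash
python3 arc.py 26 20 14 8 3 0
```

```text
theta now 31.6 r 0.1504 F [2.7 4.7 3.2] pos [ 0.6237 -0.1612  0.1197] [1.800e+02 1.000e-01 1.792e+02] g 0.0107
26.0 [ 0.   0.1 -0. ] [ 3.  -6.7 13. ]
20.0 [ 0.   0.1 -0. ] [  3.  -12.8  27.4]
14.0 [ 0.   0.1 -0. ] [  3.  -17.4  42.4]
8.0 [ 0.   0.1 -0. ] [  3.  -20.4  57.8]
3.0 [ 0.   0.1 -0. ] [  3.  -21.7  70.9]
0.0 [ 0.   0.1 -0. ] [  3.  -21.9  78.7]
```

Request:
apply_moves(
  steps=[0,0,0,0,-6.7,13,6,0,0,0,0,-12.8,27.4,6,0,0,0,0,-17.4,42.4,6,0,0,0,0,-20.4,57.8,6,0,0,0,0,-21.7,70.9,6],
)

```text
time: 19.88
ee_pos: [0.6236, -0.1826, 0.0468]
ee_rot: [179.9, 0.1, 179.2]
contact_force: [2.8, 9.6, 3.5]
grip_width: 0.0104
```

Request:
apply_moves(
  steps=[0,0,0,0,0,6,6,0,0,0,0,0,11,6,0,0,0,0,0,11,6],
)

```text
time: 20.13
ee_pos: [0.625, -0.1826, 0.0371]
ee_rot: [179.8, 0.3, 179.2]
contact_force: [-0.2, 7.5, 18.0]
grip_width: 0.0109
```

```bash
python3 arc.py 0
python3 - <<'E'
from h import *
for n,(a,b,c,d) in {"scene":(160,340,200,340),"top":(150,300,250,400)}.items():
    im,_=env.camera(n); cv2.imwrite(f"pics/{n}23.png",cv2.resize(im[a:b,c:d],None,fx=3.3,fy=3.3,interpolation=cv2.INTER_CUBIC))
E
```

```text
theta now -1.5 r 0.1497 F [-0.2  7.5 18. ] pos [ 0.625  -0.1826  0.0371] [179.8   0.3 179.2] g 0.0109
0.0 [0.2 0.3 0. ] [ 4.5 -0.4 -3.9]
```

View pics/scene23.png

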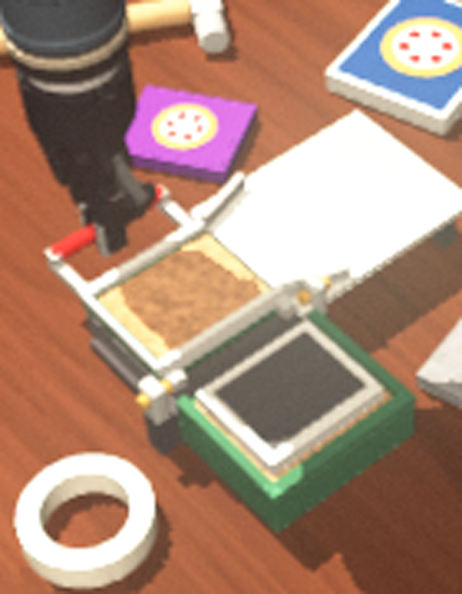

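View pics/top23.png

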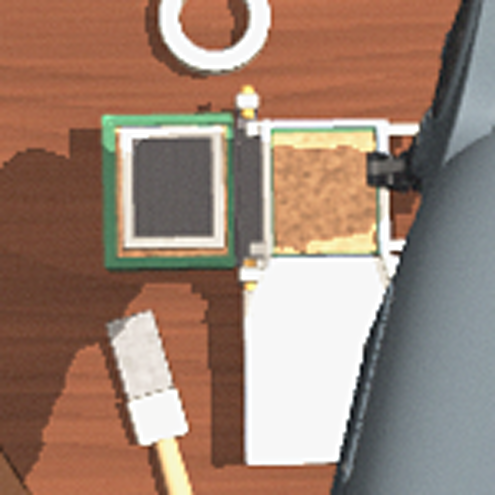

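Leaf is open on its stop (18 N reaction). Now release, back off and check the plaque.

Request:
apply_moves(
  steps=[0,0,0,0,0,0,30,0,0,0,0,0,0,30,0,0,0,0,0,-20,30,0,0,0,0,0,-60,30,0,0,0,0,0,-90,30],
)

```text
time: 20.65
ee_pos: [0.6236, -0.1834, 0.127]
ee_rot: [179.9, 0.1, 179.2]
contact_force: [0.8, -1.4, 0.4]
grip_width: 0.0304
```

Request:
apply_moves(
  steps=[0,0,0,40,-30,-20,30,0,0,0,80,-60,-20,30,0,0,0,120,-90,-20,30,0,0,0,160,-120,-20,30,0,0,0,200,-150,-20,30],
)

```text
time: 21.07
ee_pos: [0.4563, -0.3048, 0.1453]
ee_rot: [179.9, 0.0, 179.2]
contact_force: [0.3, -1.1, -0.4]
grip_width: 0.0299
```

Run:
```python
from h import *
for n,(a,b,c,d) in {"scene":(200,320,200,340),"top":(170,260,270,400)}.items():
    im,dd=env.camera(n); cv2.imwrite(f"pics/{n}24.png",cv2.resize(im[a:b,c:d],None,fx=5.5,fy=5.5,interpolation=cv2.INTER_CUBIC))
    P=cloud(n,dd); 
    for name,(x0,x1,y0,y1) in {"plaque":(.59,.655,.005,.055),"leaf":(.59,.655,-.12,-.065)}.items():
        m=(P[...,0]>x0)&(P[...,0]<x1)&(P[...,1]>y0)&(P[...,1]<y1)&(dd>0); Q=P[m]
        A=np.c_[Q[:,:2],np.ones(len(Q))]; c,*_=np.linalg.lstsq(A,Q[:,2],rcond=None); print(n,name,len(Q),np.median(Q[:,2]).round(4),"slopes",c[:2].round(3))
    m=(P[...,2]>.0565)&(P[...,2]<.068)&(P[...,1]>-.02)&(P[...,1]<.09)&(P[...,0]>.55)&(P[...,0]<.70)
    Q=P[m]; print(n,"top region",len(Q),cv2.minAreaRect(Q[:,:2].astype(np.float32)),Q.mean(0).round(4))
s=env.state(); print(s['time'],s['contact_force'].round(1),s['ee_pos'])
```

```text
scene plaque 537 0.0609 slopes [ 0.001 -0.005]
scene leaf 496 0.0466 slopes [0.002 0.006]
scene top region 1306 ((0.6247372031211853, 0.0340595543384552), (0.0927967056632042, 0.11281197518110275), 87.30419158935547) [0.6267 0.0313 0.0607]
top plaque 471 0.061 slopes [-0.008  0.002]
top leaf 500 0.0465 slopes [-0.014  0.001]
top top region 1070 ((0.620808482170105, 0.036218833178281784), (0.0940745398402214, 0.11856184899806976), 88.74566650390625) [0.6226 0.0288 0.061 ]
21.1667 [0.3 0.8 0.7] [ 0.4533083  -0.30667426  0.1453521 ]
```

View pics/scene24.png

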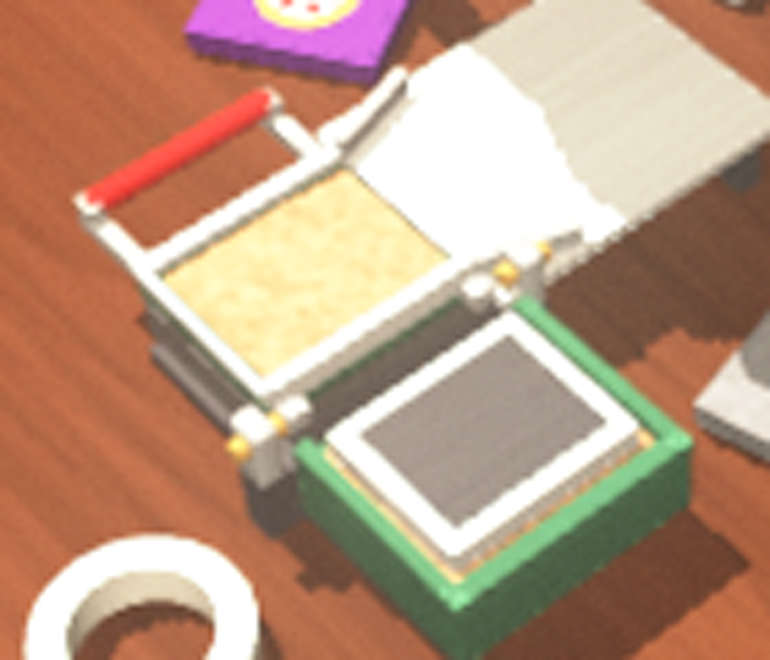

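View pics/top24.png

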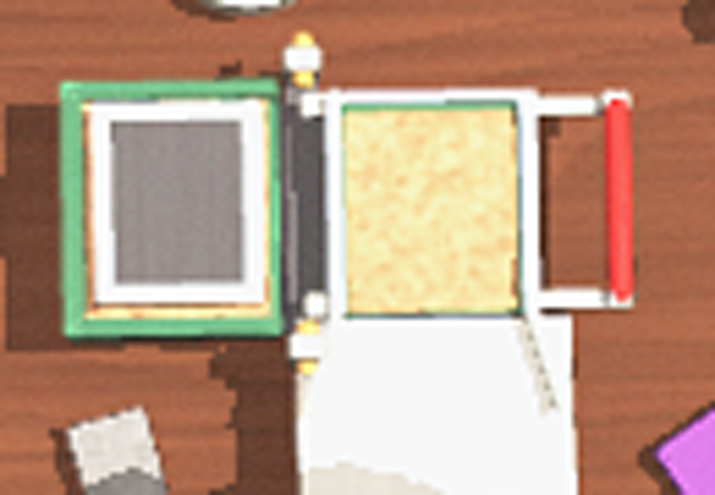

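Run:
```python
from h import *
t=lambda x,y:(270+(x+.5)/5.5-.5,170+(y+.5)/5.5-.5)
s=lambda x,y:(200+(x+.5)/5.5-.5,200+(y+.5)/5.5-.5)
pl=np.array([onplane("top",t(*a),.061)[0] for a in((91,102),(262,99),(267,299),(95,305))])
ne=np.array([onplane("top",t(*a),.053)[0] for a in((60,82),(280,80),(286,334),(62,336))])
print(pl.mean(0),ne.mean(0)); print(pl.round(4)[:,:2],ne.round(4)[:,:2])
pl=np.array([onplane("scene",s(*a),.061)[0] for a in((515,312),(640,420),(455,555),(328,437))])
print(pl.mean(0),pl.round(4)[:,:2]); print(np.array([onplane("scene",s(*a),.053)[0] for a in((518,300),(690,440),(455,602))]).round(4))
bar=np.array([onplane("top",t(*a),.059)[0] for a in((618,102),(623,298))]);print(bar)
```

```text
[0.62349427 0.02803479 0.061     ] [0.62145542 0.03144774 0.053     ]
[[ 0.6717  0.0688]
 [ 0.6716 -0.0125]
 [ 0.576  -0.0128]
 [ 0.5748  0.0687]] [[ 0.683   0.0838]
 [ 0.6819 -0.0215]
 [ 0.5598 -0.0216]
 [ 0.5611  0.085 ]]
[0.62320842 0.03006348 0.061     ] [[ 0.5753 -0.0086]
 [ 0.5748  0.0681]
 [ 0.6708  0.0694]
 [ 0.6719 -0.0087]]
[[ 0.566  -0.0182  0.053 ]
 [ 0.5627  0.0842  0.053 ]
 [ 0.6814  0.0816  0.053 ]]
[[ 0.66718685 -0.18264911  0.059     ]
 [ 0.57310578 -0.18222755  0.059     ]]
```

Run:
```python
from h import *
im,_=env.camera("top"); cv2.imwrite("pics/topend.png",im)
s=env.state(); print(s['time'],s['contact_force'],s['joint_velocities'].round(2))
```

```text
21.2167 [ 0.70694218 -0.54693454  1.57372265] [ 3.21  1.1   2.12 -0.12  0.96  1.46]
```

View pics/topend.png

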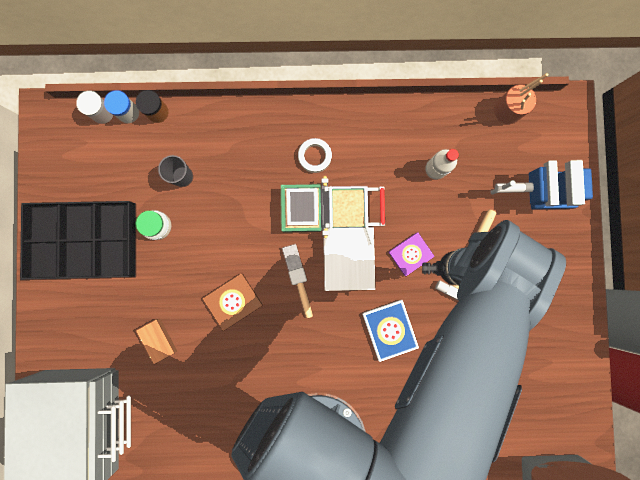

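The picture shows the bench items where they were: brush (295,265), tape (315,155), oil (441,165), hammer (470,260). The plaque lies in the green nest at (302,208) with the leaf open, and the arm is clear of everything. Handing in.

Run:
```python
from station import env
print(env.finish_job())
```

```text
the job is handed in; nothing more can be done
None
```

The plaque is lying face down in the fixed nest, the leaf is fully open again and the gripper has let go. I handed the job in at about 21 s.

**How it went:**
- I gripped the plaque on the apron to square and centre it, then slid its front edge into the leaf. From behind, with two spread fingers, I pushed it to the far stop, where it met about 7 N.
- I swung the leaf by the red bar, and the plaque tipped off into the nest as the leaf passed upright.
- At about 110° the last joint reached its 180° limit and the force on the bar rose to about 40 N. I let go, turned the gripper half round and took the bar again.
- I closed the leaf (about 26 N at the stop), held it there, swung it back open (about 18 N at its stop) and released it.

**Last checks:**
- **Height and tilt:** the plaque's upper side is at 61 mm, as it should be. The measured tilt is below 0.01 rad.
- **Position:** its centre is about 2 mm from the nest's centre along the hinge and 0–2 mm across. The fixture outline in the top view alone gave about 3.5 mm across; both are within the 7 mm allowed.
- **Leaf:** its floor measures level at 46.5 mm.
- **Bench:** I compared the final top picture by eye with the first one and saw none of the other things moved. The hammer was partly hidden by the arm in that last picture.
- **Robot:** the force reading is near zero and the arm is clear of everything.

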